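# Nest the graded parts pots and clip the set

### The job

Put away the graded steel parts pots: first stand the widest, shallowest one flat in the round carrier tray, then nest all the others that are here inside it in order of size, each standing flat and upright inside the next wider one. Only when the set is complete, squeeze the spring clip off its stand and let it close over the rim of the narrowest, tallest pot, one jaw inside and one outside, handles up, with its jaws pushed well down over the wall so that it stays there by itself. Leave the other things on the bench where they are.

Things in the scene. Friction and masses are not known exactly. Their poses are not given: they have to be found in the camera images.
- pot_1: widest and shallowest of the round open steel pots: straight walls, outside diameter 166 mm, height 40 mm, wall and floor 4 mm thick, mouth up; origin at the centre of its underside, z up along its axis
- pot_2: second widest of the round open steel pots: straight walls, outside diameter 140 mm, height 70 mm, wall and floor 4 mm thick, mouth up; origin at the centre of its underside, z up along its axis
- pot_3: middle of the round open steel pots: straight walls, outside diameter 114 mm, height 100 mm, wall and floor 4 mm thick, mouth up; origin at the centre of its underside, z up along its axis
- pot_4: second narrowest of the round open steel pots: straight walls, outside diameter 88 mm, height 130 mm, wall and floor 4 mm thick, mouth up; origin at the centre of its underside, z up along its axis
- pot_5: narrowest and tallest of the round open steel pots: straight walls, outside diameter 62 mm, height 160 mm, wall and floor 4 mm thick, mouth up; origin at the centre of its underside, z up along its axis. The clip belongs on this pot's rim
- tray: round grey carrier tray, fixed to the bench, 200 mm across outside, low 12 mm rim 4 mm thick (192 mm clear inside), floor 4 mm thick; origin at the centre of its underside
- clip_stand: fixed stand for the clip: grey foot 70 x 70 x 12 mm with a dark upright steel tongue 4 mm thick (along its x) and 30 mm wide (along its y), top at 80 mm; origin at the centre of its underside
- clip: steel spring clip like a large clothes peg, sitting jaws down on the stand's tongue. Origin on its pivot pin (10 mm thick, along y); z up to the handles; handles and jaws move along x. Jaws end 40 mm below the origin, 14 mm wide (y); a wall goes at most 35 mm in, up to the pin. The frame is that of the +x half: upright when closed on an upright wall, leaning 0.25 rad about y when squeezed evenly
- clip_grip (a point): point midway between the clip's two flat handles, 34 mm above the clip's origin. Handles: 24 mm wide (y), tops 48 mm above the origin; outer faces here about 47 mm apart (x) when closed on a 4 mm wall. Squeezed with about 7 N they come together until parallel, about 29 mm over the outside, where a stop opens the jaws no further
- clip_mouth (a point): point between the two jaw pads at the lower end of the clip, 36 mm below the clip's origin. With the handles fully squeezed the pads stand about 22 mm apart (x); let go, they spring shut with about 3 N
- clip_jaw (a joint): opening angle of the clip's jaw in rad: 0 when closed on a 4 mm wall, -0.08 closed on nothing, 0.5 fully open
- tape_roll: roll of black tape lying flat, 66 mm across, 19 mm high, a bystander; origin at the centre of its underside
- tape_measure: tape measure 62 x 71 x 33 mm, a bystander; origin at the centre of its underside
- solder_spool: solder spool standing upright, 54 mm across, 55 mm high, a bystander; origin at the centre of its underside
Not all that is in view belongs to the job. Leave any black look-alike of the pot_5 alone.

How it is judged:
By the outcome, as a careful person would: the job done as asked, in the order asked, and still so for the second after the job is handed in, with the robot touching nothing.
Of pot_2, pot_3, pot_4 only 2 to 3 are there at a start; the rules pass over those that are not, and their reading is None.
At some moment in a run one of pot_1, pot_2, pot_3, pot_4 may be knocked a few centimetres aside while the robot is not near it.
It also fails if it takes over 210 s, if anything falls off the work surface, if the arm or the gripper's body presses on something with over 40 N, if the wrist force passes 120 N, or if a joint passes its speed limit or range.

### The arm

A 7-joint arm with a two-finger parallel gripper is mounted at the origin on a cart in front of the work surface, level with it; the furniture and walls round the work are solid. World frame = base frame: x ahead of the robot, y to its left, z up, the work surface at z = 0. Lengths are in m, angles in rad, forces in N, time in s.
With the tool pointing down it reaches from about 0.4 to 0.925 m from the base axis. Payload 4.1 kg.
Tool frame: the origin (TCP) lies on the centre line of the jaws, within the pads' length; the fingertips stand 11 mm ahead of it and the grasp point (between the pads) lies 8 mm behind it; z points along the fingers, y is the direction in which the jaws open and shut (so a half turn about z gives the same grasp; the last joint's range is limited). The gripper opens to 85 mm and grips with 20 to 120 N. Pads are 22 mm wide; open, the fingers measure 114 mm over their backs; the gripper's body (76 mm by 85 mm) begins 54 mm behind the grasp point. The pads swing forward as they close: fully open they stand 13 mm farther back than shut.
Start: joints at [-1.31, 0.398, 0.045, 1.537, -0.019, 1.207, -0.051], TCP at [0.229, 0.608, 0.242] pointing down, gripper open.
Joint ranges: [-2.82, 2.82], [-0.49, 2.23], [-1.37, 1.46], [0, 2.46], [-1.36, 4.5], [0.23, 2], [-2.94, 2.94]. Speed limits (rad/s): [2.57, 2.57, 3.14, 3.14, 3.14, 3.14, 3.14].

### API

Orientations are given as a unit quaternion [w, x, y, z].
In Python, from plant import env gives the robot as it stands. The module is installed in compiled form; this text tells all that it offers.
- The arm moves only by the tool play_rows, never from a script. Its argument "moves" is a list of rows, each a list of 3 entries, a list of its own where there are three numbers: the finger opening in m, from 0 to 0.0854, then the shift along the tool's x, y, z in m, then the turn about the tool's z in degrees. A call has 1 to 10 rows; each row shifts and turns the commanded pose from where the row before left it, along the tool's axes as they then stand; what a row does not reach is not made up. A row lasts 1/10 s, in which the tool goes at most 50 mm and 8.59 degrees, less where a joint would pass 70% of its speed; a pose out of reach is approached as far as the arm can. A call is refused whole if a number of a shift passes 0.05 or a number of a turn 8.59, either way. A call with a gripper value outside its range is refused whole. The fingers move at their own pace and stop on an object; the grip force is fixed at half the most. Time passes only in rows, so rows that do not move let the fingers close. It gives the time, the measured TCP pose, the force and the opening at its end, in the units of the state.
- env.sense(): the state, without advancing time (a new reading comes with each control period).
- env.snapshot(name): name is "scene" or "top"; returns (picture, depth): 400x640x3 uint8, red, green, blue; 400x640 float32, m along the optical axis (not along the pixel's ray), 0 where there is no reading.
- env.calibration(name): a dict with "vertical_fov" (degrees; the focal length in pixels is half the picture's height over the tangent of half this angle, whatever the lens; pixels are square), "cx", "cy" (the principal point, pixels), "dist" ([k1, k2, p1, p2, k3] as OpenCV has them; the pictures are not rectified), "world_from_camera" (4x4, takes a point from camera to world coordinates). Camera axes: x right, y up, looking along -z (the intrinsics and any distortion apply to the point x, -y, -z); pixel columns grow to the right and rows downward; lengths in m; the calibration is good to about 2 mm. A picture is of the moment at which its call begins. calibration takes no time and is no camera call.
- env.sign_off(): hands the job in, once; it reports no verdict.
The state is a dict: "time_s": time; "qpos": joint angles; "qd": joint speeds; "tau": joint torques, N m; "ee_pos": TCP position; "ee_rot": TCP orientation; "wrist_force": force on the tool from outside, world axes, zero at the start; "moment": the same for the moment, N m; "grip_width": finger opening in m.
Only numpy, scipy, OpenCV 4.12 (cv2) and the standard library are available. Lean on these libraries where they do the work, as an engineer would, in place of code of your own. Each camera call takes 0.05 s, during which the arm holds its last target.

## Working session

There is one attempt and no reset: what is moved stays moved. The work goes in short steps, Python scripts to look and compute and a tool call to move; the robot and the scene stay as the last step left them, time stands still between calls to the robot, and variables do not carry over. Pictures are saved under pics/ and viewed, and the job is handed in when it is done.

Besides the shell and the picture viewer there is one more tool, called after ">>>" by a JSON object that holds its "name" and its "arguments", one argument or row to a line. play_rows: Moves the arm, as the interface text tells. Its arguments: {"type":"object","properties":{"moves":{"type":"array"}},"required":["moves"]}

```bash
mkdir -p pics; ls
cat > h.py <<'E'
import numpy as np, cv2
from plant import env
def snap(name,tag):
    im,d=env.snapshot(name); cv2.imwrite(f'pics/{tag}.png',im[:,:,::-1]); np.save(f'pics/{tag}.npy',d); return im,d
def K(name):
    c=env.calibration(name); f=200/np.tan(np.radians(c['vertical_fov'])/2)
    return np.array([[f,0,c['cx']],[0,f,c['cy']],[0,0,1]]),np.array(c['dist'],float),np.array(c['world_from_camera'])
def cloud(name,d,uv=None):
    k,dist,T=K(name)
    if uv is None:
        v,u=np.mgrid[0:400,0:640]; uv=np.stack([u.ravel(),v.ravel()],1)
    uv=np.asarray(uv,float)
    n=cv2.undistortPoints(uv.reshape(-1,1,2),k,dist).reshape(-1,2)
    z=d[uv[:,1].astype(int),uv[:,0].astype(int)]
    P=np.stack([n[:,0]*z,-n[:,1]*z,-z],1)
    W=P@T[:3,:3].T+T[:3,3]
    W[z<=0]=np.nan
    return W
E
python3 - <<'E'
from h import *
for n in('scene','top'):
    snap(n,n+'0'); k,d,T=K(n); print(k[0,0],d,T.round(3))
s=env.sense(); print(s)
E
```

```text
pics
425.5209165467003 [0.00715275 0.         0.         0.         0.        ] [[ 0.877  0.246 -0.412  0.035]
 [-0.48   0.436 -0.761 -1.038]
 [-0.008  0.866  0.501  0.808]
 [ 0.     0.     0.     1.   ]]
515.8820118162076 [-0.05874811  0.          0.          0.          0.        ] [[ 2.200e-02  9.950e-01 -1.020e-01  4.300e-01]
 [-1.000e+00  2.200e-02 -7.000e-03 -1.000e-03]
 [-5.000e-03  1.020e-01  9.950e-01  1.608e+00]
 [ 0.000e+00  0.000e+00  0.000e+00  1.000e+00]]
{'time_s': 0.1, 'qpos': array([-1.30998895,  0.39912886,  0.04505098,  1.53773948, -0.01870968,
        1.20688847, -0.0507112 ]), 'qd': array([ 0.0010721 , -0.00024902, -0.00014869, -0.00204128, -0.00100162,
       -0.00082143, -0.00166057]), 'tau': array([ 3.50065384e-03, -4.76260078e+01,  1.36985511e+00, -2.54950815e+01,
        1.20733946e-02,  4.98462046e-03, -1.50569656e-05]), 'ee_pos': array([0.22865156, 0.60787968, 0.24136708]), 'ee_rot': array([-9.74024217e-05,  1.78893373e-01,  9.83868082e-01, -8.65734994e-04]), 'wrist_force': array([-0.97907185, -0.09977829, -0.29939828]), 'moment': array([-0.02291235,  0.00033668,  0.02009529]), 'grip_width': 0.08549064977538347}
```

View pics/scene0.png

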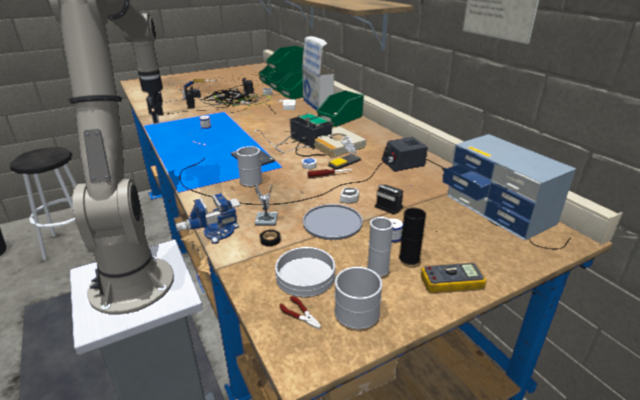

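View pics/top0.png

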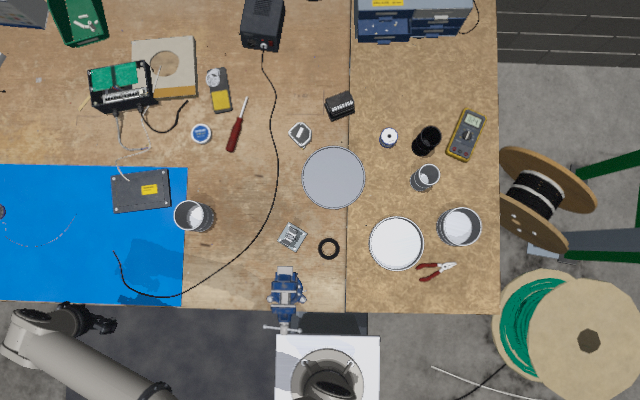

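The pictures show pot_1 (top view 397,243), a wide pot (459,227), pot_5 (425,178), a pot on the left (193,216), the tray (333,178), and the clip on its stand (292,237). The black look-alike is at (427,140). Next I'll measure the rims.

```bash
cat >> h.py <<'E'
from scipy.optimize import least_squares
def fitc(p,r=None):
    # robust circle fit
    x0=[*np.median(p,0),r or 0.05]
    if r is None: f=lambda q:np.hypot(p[:,0]-q[0],p[:,1]-q[1])-q[2]
    else: f=lambda q:np.hypot(p[:,0]-q[0],p[:,1]-q[1])-r
    s=least_squares(f,x0,loss='soft_l1',f_scale=0.002); return s.x
def cluster(W,c,R=0.12):
    return W[np.hypot(W[:,0]-c[0],W[:,1]-c[1])<R]
def rim(W,c,R,zlo,zhi):
    p=cluster(W,c,R); return p[(p[:,2]>zlo)&(p[:,2]<zhi)]
E
python3 - <<'E'
from h import *
d=np.load('pics/top0.npy'); W=cloud('top',d).reshape(400,640,3)
names={'pot1':(397,243),'potR':(459,227),'pot5':(425,178),'potL':(193,216),'tray':(333,178),'clip':(292,237),'black':(427,140),'tape':(328,248),'meas':(300,133),'spool':(388,137),'cutter':(435,270),'vise':(285,290)}
for n,(u,v) in names.items():
    p=W[v-28:v+29,u-30:u+31].reshape(-1,3); p=p[~np.isnan(p[:,0])]
    c=W[v,u]; h=np.percentile(p[:,2],[1,50,97,99.7]).round(3)
    print(n,c.round(3),h)
    if n.startswith('pot') or n=='black':
        q=p[p[:,2]>h[3]-0.008]; print('   rim',len(q),fitc(q[:,:2]).round(4),q[:,2].mean())
E
```

```text
pot1 [ 0.436 -0.209  0.001] [-0.008  0.002  0.04   0.046]
   rim 159 [ 0.4351 -0.2021  0.0807] 0.041371641308388156
potR [ 0.489 -0.402  0.001] [-0.009  0.001  0.098  0.103]
   rim 165 [ 0.4884 -0.3868  0.0543] 0.09925604538929193
pot5 [ 0.64  -0.294  0.005] [-0.01  -0.     0.154  0.163]
   rim 97 [ 0.6317 -0.2775  0.0291] 0.15976831814638195
potL [0.505 0.428 0.006] [-0.009  0.002  0.127  0.134]
   rim 126 [0.5019 0.4093 0.0422] 0.12980615244747706
tray [ 0.634 -0.006  0.002] [-0.007  0.002  0.012  0.017]
clip [0.446 0.11  0.095] [-0.01  -0.     0.093  0.133]
black [ 0.762 -0.301  0.003] [-0.01   0.001  0.157  0.163]
   rim 131 [ 0.7059 -0.2863  0.0498] 0.1593057156536173
tape [ 0.416  0.005 -0.   ] [-0.013 -0.001  0.018  0.024]
meas [0.771 0.1   0.022] [-0.009  0.     0.033  0.069]
spool [ 0.758 -0.172  0.052] [-0.01  -0.001  0.056  0.105]
cutter [ 0.354 -0.329 -0.006] [-0.009 -0.     0.03   0.098]
vise [0.295 0.124 0.12 ] [-0.898  0.002  0.124  0.128]
```

Run:
```python
import cv2
im=cv2.imread('pics/top0.png'); cv2.imwrite('pics/c1.png',cv2.resize(im[200:280,160:360],None,fx=4,fy=4,interpolation=cv2.INTER_CUBIC))
im=cv2.imread('pics/scene0.png'); cv2.imwrite('pics/c2.png',cv2.resize(im[130:280,180:380],None,fx=4,fy=4,interpolation=cv2.INTER_CUBIC))
```

```text
(no output)
```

View pics/c1.png

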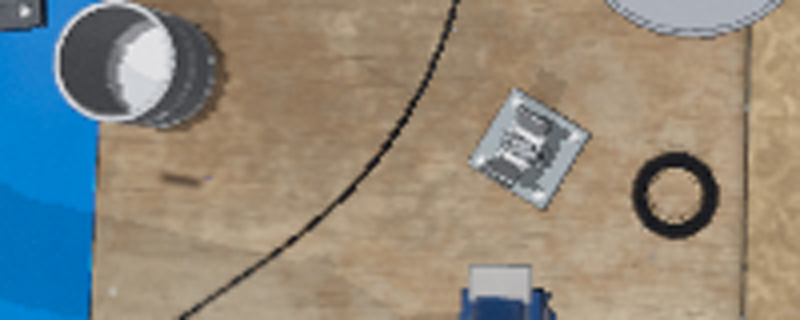

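View pics/c2.png

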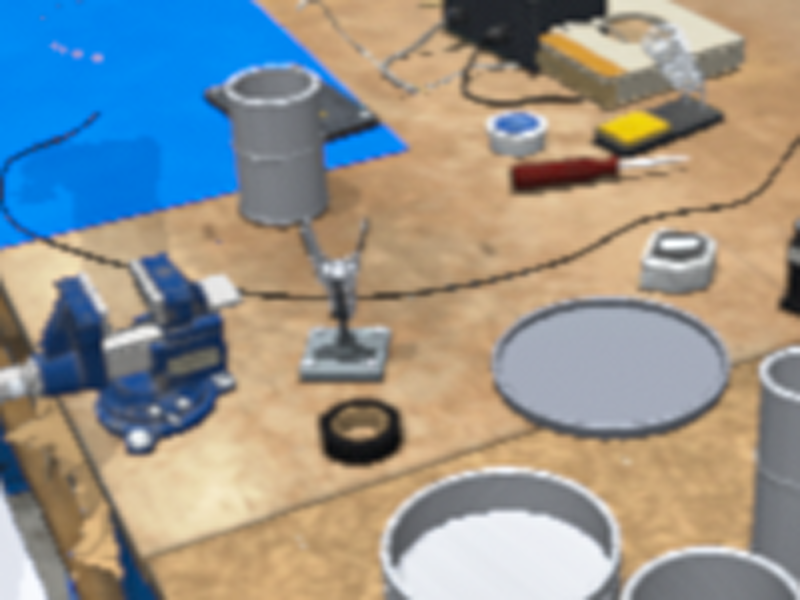

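The pots present are pot_1, pot_3 (100 mm high), pot_4 (130 mm high) and pot_5. pot_2 is absent. Next I'll refine these positions with both cameras, along with the tray and clip.

```bash
cat >> h.py <<'E'
SP={'pot1':(.083,.040),'pot3':(.057,.100),'pot4':(.044,.130),'pot5':(.031,.160)}
def potfit(W,n,c,z0=0.,R=None):
    r,h=SP[n]; c=np.array(c)
    for _ in range(3):
        p=W[~np.isnan(W[:,0])]; d=np.hypot(p[:,0]-c[0],p[:,1]-c[1])
        q=p[(abs(p[:,2]-z0-h)<.005)&(abs(d-r+.002)<(.02 if _==0 else .008))]
        if len(q)<8: return None
        s=fitc(q[:,:2],r-.002); c=s[:2]
    return c.round(4),len(q),round(q[:,2].mean(),4)
E
python3 - <<'E'
from h import *
P={'pot1':(.435,-.202),'pot3':(.488,-.387),'pot4':(.502,.409),'pot5':(.632,-.2775)}
for cam in('top','scene'):
    W=cloud(cam,np.load(f'pics/{cam}0.npy')); W=W[~np.isnan(W[:,0])]
    for n in P: print(cam,n,potfit(W,n,P[n]))
    d=np.hypot(W[:,0]-.634,W[:,1]+.006); q=W[(abs(W[:,2]-.012)<.003)&(abs(d-.098)<.02)]
    s=fitc(q[:,:2],.098); print('tray',s,len(q))
    q=W[(np.hypot(W[:,0]-.44,W[:,1]-.11)<.06)&(W[:,2]>.085)]
    print('clip',len(q),q.mean(0).round(4), q[:,2].max())
    q=q[q[:,2]>.105]; m=q[:,:2].mean(0); u,s,v=np.linalg.svd(q[:,:2]-m); print(m,s,v, np.degrees(np.arctan2(v[:,1],v[:,0])))
    q=W[(np.hypot(W[:,0]-.44,W[:,1]-.11)<.055)&(abs(W[:,2]-.012)<.004)]
    b=cv2.minAreaRect((q[:,:2]*1000).astype(np.float32)); print('foot',b,len(q))
E
```

```text
top pot1 (array([ 0.4351, -0.2022]), 204, np.float64(0.0396))
top pot3 (array([ 0.4884, -0.3868]), 162, np.float64(0.0991))
top pot4 (array([0.502 , 0.4094]), 139, np.float64(0.1291))
top pot5 (array([ 0.6318, -0.2776]), 93, np.float64(0.1595))
tray [ 0.63676125 -0.0054813   0.098     ] 240
clip 157 [0.4475 0.1182 0.1065] 0.13877524760551263
[0.44655159 0.11934568] [0.18362646 0.06079334] [[-0.87769023  0.4792284 ]
 [-0.4792284  -0.87769023]] [ 151.36498035 -118.63501965]
foot ((443.8513488769531, 109.26699829101562), (90.38854217529297, 72.0427017211914), 63.33210754394531) 240
scene pot1 (array([ 0.4334, -0.2022]), 339, np.float64(0.0396))
scene pot3 (array([ 0.487 , -0.3871]), 307, np.float64(0.0994))
scene pot4 (array([0.4994, 0.4101]), 94, np.float64(0.1298))
scene pot5 (array([ 0.6293, -0.2778]), 121, np.float64(0.1596))
tray [ 0.6345806  -0.00525474  0.098     ] 209
clip 118 [0.441  0.1168 0.1054] 0.13796390373091016
[0.43827219 0.11836051] [0.14515773 0.05698048] [[ 0.77885442 -0.62720475]
 [-0.62720475 -0.77885442]] [ -38.84419353 -128.84419353]
foot ((444.2386169433594, 116.50914001464844), (72.6219711303711, 70.00177001953125), 59.5993766784668) 192
```

Run:
```python
import cv2
im=cv2.imread('pics/top0.png'); cv2.imwrite('pics/c3.png',cv2.resize(im[215:260,265:320],None,fx=12,fy=12,interpolation=cv2.INTER_CUBIC))
im=cv2.imread('pics/scene0.png'); cv2.imwrite('pics/c4.png',cv2.resize(im[175:235,240:300],None,fx=10,fy=10,interpolation=cv2.INTER_CUBIC))
```

```text
(no output)
```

View pics/c3.png

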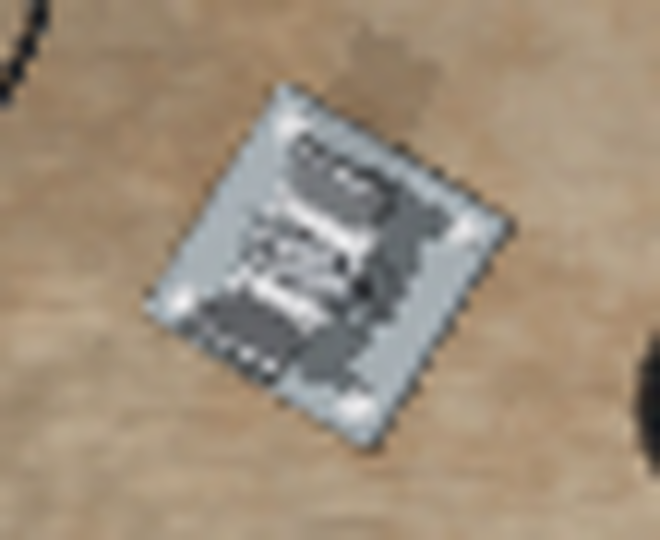

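View pics/c4.png

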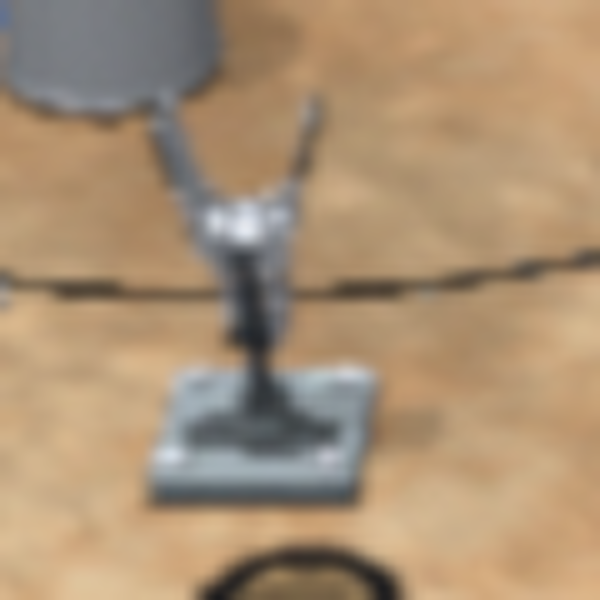

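>>> {"name": "play_rows", "arguments": {
  "moves": [
    [0.06,[-0.042,-0.025,0],0],
    [0.06,[-0.042,-0.025,0],0],
    [0.06,[-0.042,-0.025,0],0],
    [0.06,[-0.042,-0.025,0],0],
    [0.06,[-0.042,-0.025,0],0],
    [0.06,[-0.042,-0.025,0],0],
    [0.06,[-0.042,-0.025,0],0],
    [0.06,[-0.042,-0.025,0],0],
    [0.06,[-0.016,-0.045,0],0],
    [0.06,[-0.016,-0.045,0],0]
  ]
}}

```text
time_s: 1.1
ee_pos: [0.4716, 0.2051, 0.2418]
ee_rot: [-0.0, 0.179, 0.984, -0.0]
wrist_force: [0.3, -0.6, 0.6]
grip_width: 0.0601
```

```bash
cat >> h.py <<'E'
from scipy.spatial.transform import Rotation as Ro
def plan(x,y,z,yaw=None):
    s=env.sense(); w,a,b,c=s['ee_rot']; R=Ro.from_quat([a,b,c,w]).as_matrix()
    ya=np.degrees(np.arctan2(R[1,1],R[0,1]))
    t=0
    if yaw is not None:
        t=-((yaw-ya+90)%180-90)   # tool-z turn, positive = clockwise from above
    R2=R@Ro.from_euler('z',t,degrees=True).as_matrix()
    d=np.array([x,y,z])-s['ee_pos']
    print('t',round(s['time_s'],2),'pos',s['ee_pos'].round(4),'yaw',ya.round(2),'tilt',R[:,2].round(3),'F',s['wrist_force'].round(1),'M',s['moment'].round(2),'g',round(s['grip_width'],4),'q7',s['qpos'][6].round(2))
    print('turn',round(t,2),'then shift',(R2.T@d).round(4))
E
python3 - <<'E'
from h import *
plan(.4628,-.1264,.2)
E
```

```text
t 1.1 pos [0.4716 0.2051 0.2418] yaw 69.33 tilt [-0.    -0.001 -1.   ] F [ 0.3 -0.6  0.6] M [ 0.01 -0.1   0.01] g 0.0601 q7 0.76
turn 0 then shift [-0.1088 -0.3132  0.042 ]
```

>>> {"name": "play_rows", "arguments": {
  "moves": [
    [0.06,[-0.0155,-0.0447,0],0],
    [0.06,[-0.0155,-0.0447,0],0],
    [0.06,[-0.0155,-0.0447,0],0],
    [0.06,[-0.0155,-0.0447,0],0],
    [0.06,[-0.0155,-0.0447,0.02],0],
    [0.06,[-0.0155,-0.0447,0.02],0],
    [0.06,[-0.0155,-0.0447,0.02],0],
    [0.06,[0,0,0.03],0],
    [0.06,[0,0,0.02],0],
    [0.06,[0,0,0],0]
  ]
}}

```text
time_s: 2.1
ee_pos: [0.46, -0.1197, 0.1313]
ee_rot: [-0.003, 0.179, 0.984, -0.0]
wrist_force: [-0.7, -0.6, 0.3]
grip_width: 0.0599
```

Run:
```python
from h import *
plan(.4628,-.1264,.03)
im,d=snap('scene','s1'); W=cloud('scene',d); print(potfit(W,'pot1',(.435,-.202)))
cv2.imwrite('pics/s1c.png',cv2.resize(im[180:340,220:420,::-1],None,fx=4,fy=3.7))
```

```text
t 2.1 pos [ 0.46   -0.1197  0.1313] yaw 69.33 tilt [-0.007  0.    -1.   ] F [-0.7 -0.6  0.3] M [-0.04 -0.01  0.02] g 0.0599 q7 1.53
turn 0 then shift [-0.0057 -0.005   0.1012]
(array([ 0.4333, -0.2024]), 355, np.float64(0.0395))
```

View pics/s1c.png

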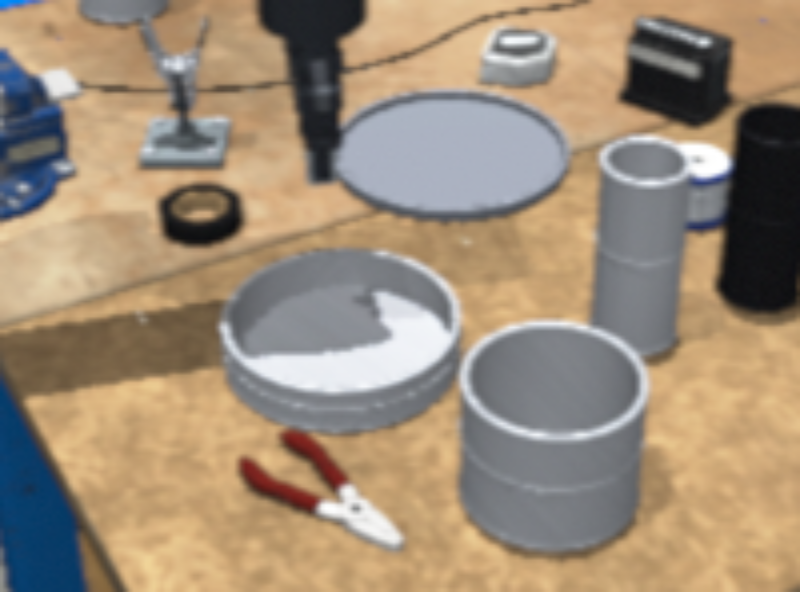

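>>> {"name": "play_rows", "arguments": {
  "moves": [
    [0.05,[-0.006,-0.005,0.02],0],
    [0.05,[0,0,0.03],0],
    [0.05,[0,0,0.03],0],
    [0.05,[0,0,0.02],0],
    [0.05,[0,0,0.003],0],
    [0.05,[0,0,0],0]
  ]
}}

```text
time_s: 2.75
ee_pos: [0.4674, -0.1265, 0.0317]
ee_rot: [0.001, 0.179, 0.984, 0.0]
wrist_force: [1.2, 0.3, 0.8]
grip_width: 0.0497
```

Run:
```python
from h import *
plan(.4628,-.1264,.028)
```

```text
t 2.75 pos [ 0.4674 -0.1265  0.0317] yaw 69.43 tilt [ 0.001  0.    -1.   ] F [1.2 0.3 0.8] M [-0.   -0.02  0.03] g 0.0497 q7 1.68
turn 0 then shift [ 0.0044 -0.0015  0.0037]
```

>>> {"name": "play_rows", "arguments": {
  "moves": [
    [0.05,[0.004,-0.0015,0.004],0],
    [0.0,[0,0,0],0],
    [0.0,[0,0,0],0],
    [0.0,[0,0,0],0],
    [0.0,[0,0,0],0],
    [0.0,[0,0,0],0],
    [0.0,[0,0,0],0],
    [0,[0,0,-0.01],0],
    [0,[0,0,-0.02],0],
    [0,[0,0,-0.02],0]
  ]
}}

```text
time_s: 3.75
ee_pos: [0.4614, -0.1266, 0.0773]
ee_rot: [-0.001, 0.179, 0.984, -0.0]
wrist_force: [0.6, -0.8, -1.4]
grip_width: 0.0033
```

Run:
```python
from h import *
plan(.4628,-.1264,.028)
im,d=snap('scene','s2'); W=cloud('scene',d)
cv2.imwrite('pics/s2c.png',cv2.resize(im[180:340,220:420,::-1],None,fx=4,fy=3.7))
```

```text
t 3.75 pos [ 0.4614 -0.1266  0.0773] yaw 69.36 tilt [-0.002  0.    -1.   ] F [ 0.6 -0.8 -1.4] M [ 0.13 -0.06  0.05] g 0.0033 q7 1.62
turn 0 then shift [-0.0013  0.0007  0.0493]
```

View pics/s2c.png

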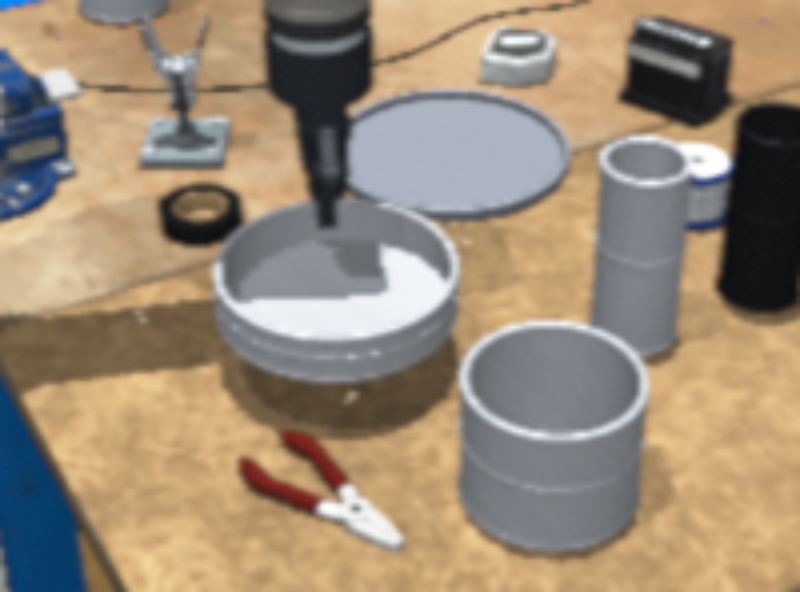

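It's lifted and level, and the pot is light. Next I'll measure where the pot hangs relative to the tool.

Run:
```python
from h import *
d=np.load('pics/s2.npy'); W=cloud('scene',d)
for z in (.042,.047,.052): print(z,potfit(W,'pot1',(.434,-.203),z))
c=potfit(W,'pot1',(.434,-.203),.047)[0]; e=env.sense()['ee_pos'][:2]
off=e-c; T=np.array([.6346,-.0053])+off   # scene-scene consistent
plan(*T,.10);
```

```text
0.042 (array([ 0.4307, -0.2031]), 327, np.float64(0.082))
0.047 (array([ 0.4311, -0.2029]), 397, np.float64(0.0875))
0.052 (array([ 0.4311, -0.2027]), 259, np.float64(0.0899))
t 3.8 pos [ 0.4638 -0.1273  0.0802] yaw 69.33 tilt [ 0.004 -0.    -1.   ] F [ 1.3  0.  -0.2] M [ 0.13 -0.24  0.04] g 0.003 q7 1.62
turn 0 then shift [-0.1207  0.2567 -0.019 ]
```

>>> {"name": "play_rows", "arguments": {
  "moves": [
    [0,[0,0,-0.02],0],
    [0,[-0.015,0.032,0],0],
    [0,[-0.015,0.032,0],0],
    [0,[-0.015,0.032,0],0],
    [0,[-0.015,0.032,0],0],
    [0,[-0.015,0.032,0],0],
    [0,[-0.015,0.032,0],0],
    [0,[-0.015,0.032,0],0],
    [0,[-0.015,0.032,0],0],
    [0,[0,0,0],0]
  ]
}}

```text
time_s: 4.8
ee_pos: [0.6674, 0.0775, 0.0959]
ee_rot: [0.001, 0.175, 0.984, 0.002]
wrist_force: [-1.3, 0.5, -1.6]
grip_width: 0.0027
```

>>> {"name": "play_rows", "arguments": {
  "moves": [
    [0,[0,0,0],0],
    [0,[0,0,0],0],
    [0,[0,0,0],0]
  ]
}}

```text
time_s: 5.1
ee_pos: [0.6639, 0.0691, 0.0967]
ee_rot: [-0.0, 0.18, 0.984, -0.0]
wrist_force: [0.1, -0.0, -2.0]
grip_width: 0.0031
```

Run:
```python
from h import *
plan(.665,.0708,.04)
for c in('scene','top'):
    im,d=snap(c,c[0]+'3'); W=cloud(c,d)
    for z in (.066,.072): print(c,potfit(W,'pot1',(.635,-.005),z))
plan(.665,.0708,.04)
```

```text
t 5.1 pos [0.6639 0.0691 0.0967] yaw 69.26 tilt [-0.001 -0.001 -1.   ] F [ 0.1 -0.  -2. ] M [ 0.12 -0.09  0.04] g 0.0031 q7 1.27
turn 0 then shift [-0.0005  0.002   0.0567]
scene (array([ 0.6331, -0.0071]), 285, np.float64(0.1064))
scene (array([ 0.6329, -0.0074]), 160, np.float64(0.1096))
top (array([ 0.6354, -0.0065]), 170, np.float64(0.1066))
top (array([ 0.6352, -0.0061]), 106, np.float64(0.1096))
t 5.2 pos [0.6642 0.0696 0.097 ] yaw 69.3 tilt [-0. -0. -1.] F [-0.  -0.4 -1.5] M [ 0.13 -0.08 -0.02] g 0.003 q7 1.27
turn 0 then shift [-0.0003  0.0014  0.057 ]
```

View pics/s3.png

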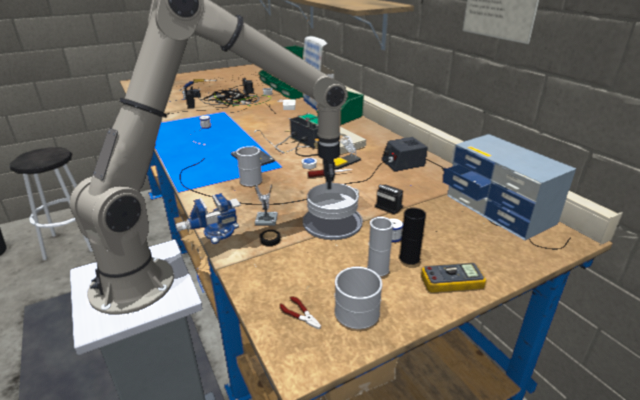

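>>> {"name": "play_rows", "arguments": {
  "moves": [
    [0,[0,0.0015,0.02],0],
    [0,[0,0,0.02],0],
    [0,[0,0,0.012],0],
    [0,[0,0,0.004],0],
    [0,[0,0,0.002],0],
    [0,[0,0,0.002],0],
    [0,[0,0,0],0],
    [0,[0,0,0],0]
  ]
}}

```text
time_s: 6.0
ee_pos: [0.6657, 0.0722, 0.0376]
ee_rot: [0.001, 0.179, 0.984, 0.0]
wrist_force: [-0.1, -0.7, -2.0]
grip_width: 0.0027
```

Run:
```python
from h import *
plan(.665,.0708,.034)
```

```text
t 6.0 pos [0.6657 0.0722 0.0376] yaw 69.39 tilt [ 0.001  0.    -1.   ] F [-0.1 -0.7 -2. ] M [ 0.17 -0.03 -0.04] g 0.0027 q7 1.3
turn 0 then shift [ 0.0002 -0.0016  0.0036]
```

>>> {"name": "play_rows", "arguments": {
  "moves": [
    [0,[0,0,0.002],0],
    [0,[0,0,0.002],0],
    [0,[0,0,0.001],0],
    [0,[0,0,0],0],
    [0,[0,0,0],0]
  ]
}}

```text
time_s: 6.5
ee_pos: [0.6653, 0.0722, 0.0319]
ee_rot: [0.0, 0.179, 0.984, 0.0]
wrist_force: [0.2, 0.3, -0.5]
grip_width: 0.0032
```

>>> {"name": "play_rows", "arguments": {
  "moves": [
    [0,[0,0,0.001],0],
    [0,[0,0,0],0],
    [0.03,[0,0,0],0],
    [0.04,[0,0,0],0],
    [0.05,[0,0,0],0],
    [0.05,[0,0,-0.02],0],
    [0.05,[0,0,-0.04],0],
    [0.05,[0,0,-0.05],0],
    [0.05,[0,0,-0.05],0],
    [0.05,[0,0,0],0]
  ]
}}

```text
time_s: 7.5
ee_pos: [0.6704, 0.0717, 0.1996]
ee_rot: [0.007, 0.179, 0.984, 0.002]
wrist_force: [-0.0, -0.4, 0.1]
grip_width: 0.0499
```

```bash
cat >> h.py <<'E'
def look(tag,P,z={}):
    # P: name->guess ; prints both cams
    for c in('top','scene'):
        im,d=snap(c,c+tag); W=cloud(c,d)
        for n in P: print(c,n,potfit(W,n,P[n],z.get(n,0)))
E
python3 - <<'E'
from h import *
look('4',{'pot1':(.635,-.005),'pot3':(.488,-.387),'pot4':(.502,.409),'pot5':(.631,-.2775)},{'pot1':.004})
# pinch pot3: yaw direction options
import math
c=np.array([.4877,-.387])
for phi in (69.3,90,110): 
    p=c+.055*np.array([math.cos(math.radians(phi)),math.sin(math.radians(phi))]); print(phi,p); plan(*p,.2,phi)
E
```

```text
top pot1 (array([ 0.637 , -0.0035]), 147, np.float64(0.0434))
top pot3 (array([ 0.4885, -0.3866]), 163, np.float64(0.099))
top pot4 (array([0.502 , 0.4091]), 143, np.float64(0.1287))
top pot5 (array([ 0.6319, -0.2777]), 93, np.float64(0.1594))
scene pot1 (array([ 0.6342, -0.0043]), 239, np.float64(0.0434))
scene pot3 (array([ 0.4871, -0.387 ]), 304, np.float64(0.0994))
scene pot4 (array([0.4992, 0.4102]), 98, np.float64(0.1296))
scene pot5 (array([ 0.6297, -0.2773]), 119, np.float64(0.1593))
69.3 [ 0.50714112 -0.33555058]
t 7.6 pos [0.6661 0.0721 0.1925] yaw 69.38 tilt [ 0.003  0.001 -1.   ] F [-0.7  0.4 -1.6] M [ 0.04 -0.01  0.03] g 0.0499 q7 1.24
turn 0.08 then shift [ 0.0046 -0.4375 -0.0084]
90 [ 0.4877 -0.332 ]
t 7.6 pos [0.6661 0.0721 0.1925] yaw 69.38 tilt [ 0.003  0.001 -1.   ] F [-0.7  0.4 -1.6] M [ 0.04 -0.01  0.03] g 0.0499 q7 1.24
turn -20.62 then shift [ 0.1783 -0.404  -0.0084]
110 [ 0.46888889 -0.33531691]
t 7.6 pos [0.6661 0.0721 0.1925] yaw 69.38 tilt [ 0.003  0.001 -1.   ] F [-0.7  0.4 -1.6] M [ 0.04 -0.01  0.03] g 0.0499 q7 1.24
turn -40.62 then shift [ 0.3246 -0.3154 -0.0085]
```

>>> {"name": "play_rows", "arguments": {
  "moves": [
    [0.05,[0,-0.0485,0],0],
    [0.05,[0,-0.0485,0],0],
    [0.05,[0,-0.0485,0],0],
    [0.05,[0,-0.0485,0],0],
    [0.05,[0,-0.0485,0],0],
    [0.05,[0,-0.0485,0],0],
    [0.05,[0.001,-0.0485,0],0],
    [0.05,[0.001,-0.0485,0],0],
    [0.05,[0.001,-0.048,0],0],
    [0.05,[0.001,0,0],0]
  ]
}}

```text
time_s: 8.6
ee_pos: [0.5014, -0.3427, 0.1895]
ee_rot: [-0.002, 0.185, 0.983, -0.003]
wrist_force: [-0.3, -0.5, 0.6]
grip_width: 0.0501
```

>>> {"name": "play_rows", "arguments": {
  "moves": [
    [0.05,[0,0,0.03],0],
    [0.05,[0,0,0.01],0],
    [0.05,[0,0,0],0]
  ]
}}

```text
time_s: 8.9
ee_pos: [0.5063, -0.3325, 0.1476]
ee_rot: [-0.003, 0.179, 0.984, 0.001]
wrist_force: [-0.0, -0.4, 1.0]
grip_width: 0.0501
```

Run:
```python
from h import *
look('5',{'pot3':(.488,-.387)})
plan(.5071,-.3355,.082)
```

```text
top pot3 (array([ 0.4896, -0.3873]), 11, np.float64(0.0992))
scene pot3 (array([ 0.4871, -0.3869]), 307, np.float64(0.0993))
t 9.0 pos [ 0.5081 -0.3339  0.1504] yaw 69.44 tilt [-0.001  0.    -1.   ] F [ 0.2 -0.2  0.2] M [-0.01  0.01 -0.04] g 0.0502 q7 1.97
turn 0 then shift [ 0.0003 -0.0018  0.0684]
```

>>> {"name": "play_rows", "arguments": {
  "moves": [
    [0.05,[0,-0.002,0.02],0],
    [0.05,[0,0,0.02],0],
    [0.05,[0,0,0.02],0],
    [0.05,[0,0,0.008],0],
    [0.05,[0,0,0],0],
    [0,[0,0,0],0],
    [0,[0,0,0],0],
    [0,[0,0,0],0],
    [0,[0,0,0],0],
    [0,[0,0,0],0]
  ]
}}

```text
time_s: 10.0
ee_pos: [0.508, -0.3367, 0.084]
ee_rot: [0.001, 0.179, 0.984, 0.0]
wrist_force: [-0.5, 0.7, 5.2]
grip_width: 0.0031
```

>>> {"name": "play_rows", "arguments": {
  "moves": [
    [0,[0,0,0],0],
    [0,[0,0,-0.01],0],
    [0,[0,0,-0.03],0],
    [0,[0,0,-0.04],0],
    [0,[0,0,-0.02],0],
    [0,[0,0,0],0],
    [0,[0,0,0],0]
  ]
}}

```text
time_s: 10.7
ee_pos: [0.5069, -0.3359, 0.1824]
ee_rot: [-0.0, 0.179, 0.984, 0.0]
wrist_force: [-0.2, 0.1, -2.7]
grip_width: 0.0035
```

Run:
```python
from h import *
e=env.sense()['ee_pos']
im,d=snap('scene','s6'); W=cloud('scene',d)
for z in (.098,.101): r=potfit(W,'pot3',(.488,-.387),z); print(r)
off=e[:2]-r[0]; print(off)
T=np.array([.6342,-.0043])+off; print(T); plan(*T,.2)
```

```text
(array([ 0.4858, -0.3879]), 311, np.float64(0.1972))
(array([ 0.4859, -0.3878]), 222, np.float64(0.1984))
[0.02100627 0.0518545 ]
[0.65520627 0.0475545 ]
t 10.75 pos [ 0.5064 -0.3356  0.1814] yaw 69.4 tilt [-0.002  0.002 -1.   ] F [ 0.4  0.5 -2.3] M [ 0.07 -0.03 -0.02] g 0.0036 q7 1.96
turn 0 then shift [-0.0044  0.411  -0.0182]
```

View pics/s6.png

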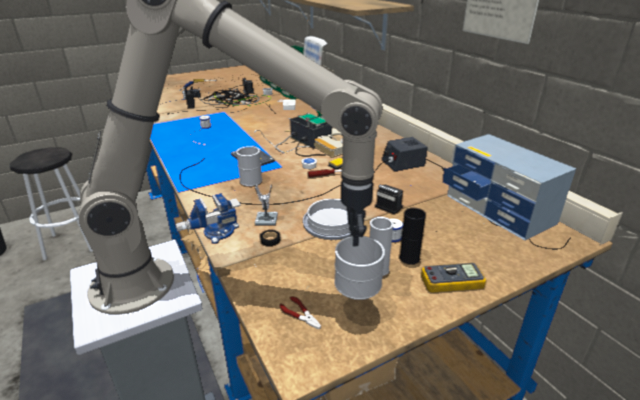

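>>> {"name": "play_rows", "arguments": {
  "moves": [
    [0,[0,0,-0.045],0],
    [0,[0,0,-0.045],0],
    [0,[0,0.015,0],0],
    [0,[0,0.045,0],0],
    [0,[0,0.045,0],0],
    [0,[0,0.045,0],0],
    [0,[0,0.045,0],0],
    [0,[-0.001,0.045,0],0],
    [0,[-0.001,0.045,0],0],
    [0,[-0.001,0.045,0],0]
  ]
}}

```text
time_s: 11.75
ee_pos: [0.6256, -0.0261, 0.2702]
ee_rot: [-0.002, 0.179, 0.984, -0.0]
wrist_force: [-0.1, -0.9, -2.6]
grip_width: 0.0034
```

>>> {"name": "play_rows", "arguments": {
  "moves": [
    [0,[-0.001,0.045,0.01],0],
    [0,[0,0.03,0.02],0],
    [0,[0,0.006,0.03],0],
    [0,[0,0,0.03],0],
    [0,[0,0,0.02],0],
    [0,[0,0,0],0],
    [0,[0,0,0],0],
    [0,[0,0,0],0]
  ]
}}

```text
time_s: 12.55
ee_pos: [0.6564, 0.0468, 0.1638]
ee_rot: [0.001, 0.179, 0.984, 0.0]
wrist_force: [0.4, 0.4, -1.4]
grip_width: 0.0033
```

Run:
```python
from h import *
plan(.6552,.0475,.092)
e=env.sense()['ee_pos']
for c in('scene','top'):
    im,d=snap(c,c+'7'); W=cloud(c,d)
    for z in (e[2]-.084,): print(z,potfit(W,'pot3',(.634,-.004),z),potfit(W,'pot1',(.634,-.004),.004))
```

```text
t 12.55 pos [0.6564 0.0468 0.1638] yaw 69.38 tilt [ 0.002  0.    -1.   ] F [ 0.4  0.4 -1.4] M [ 0.1  -0.03 -0.01] g 0.0033 q7 1.27
turn 0 then shift [0.0015 0.0002 0.0718]
0.0797677544960461 (array([ 0.6349, -0.0054]), 160, np.float64(0.1789)) (array([ 0.6345, -0.0038]), 158, np.float64(0.0435))
0.0797677544960461 (array([ 0.6375, -0.0049]), 111, np.float64(0.1794)) (array([ 0.6372, -0.0036]), 98, np.float64(0.0435))
```

View pics/scene7.png

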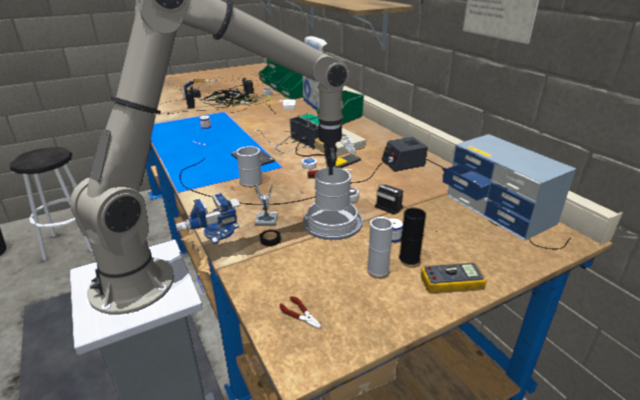

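Centred to about 1.5 mm over pot_1, so I'll lower it.

>>> {"name": "play_rows", "arguments": {
  "moves": [
    [0,[0,0.001,0.02],0],
    [0,[0,0,0.025],0],
    [0,[0,0,0.015],0],
    [0,[0,0,0.006],0],
    [0,[0,0,0.002],0],
    [0,[0,0,0.002],0],
    [0,[0,0,0.001],0],
    [0,[0,0,0],0]
  ]
}}

```text
time_s: 13.45
ee_pos: [0.6566, 0.0478, 0.0926]
ee_rot: [0.001, 0.179, 0.984, 0.0]
wrist_force: [-0.5, -0.1, -1.6]
grip_width: 0.0033
```

Run:
```python
from h import *
plan(.6552,.0475,.092)
```

```text
t 13.45 pos [0.6566 0.0478 0.0926] yaw 69.39 tilt [ 0.001  0.    -1.   ] F [-0.5 -0.1 -1.6] M [0.07 0.04 0.  ] g 0.0033 q7 1.29
turn 0 then shift [ 0.0012 -0.0008  0.0006]
```

>>> {"name": "play_rows", "arguments": {
  "moves": [
    [0,[0,0,0.001],0],
    [0,[0,0,0.001],0],
    [0,[0,0,0],0],
    [0.03,[0,0,0],0],
    [0.04,[0,0,0],0],
    [0.04,[0,0,0],0],
    [0.04,[0,0,-0.02],0],
    [0.04,[0,0,-0.04],0],
    [0.04,[0,0,-0.04],0],
    [0.04,[0,0,-0.02],0]
  ]
}}

```text
time_s: 14.45
ee_pos: [0.6578, 0.0474, 0.2138]
ee_rot: [0.003, 0.179, 0.984, 0.001]
wrist_force: [0.4, 0.1, 0.1]
grip_width: 0.0401
```

Run:
```python
from h import *
look('8',{'pot1':(.635,-.005),'pot3':(.635,-.005),'pot4':(.502,.409),'pot5':(.631,-.2775)},{'pot1':.004,'pot3':.008})
import math
c=np.array([.5006,.4096])
for phi in (69.3,-90,0,-20,180): 
    p=c+.042*np.array([math.cos(math.radians(phi)),math.sin(math.radians(phi))]); print(phi,p); plan(*p,.2,phi)
```

```text
top pot1 (array([ 0.6368, -0.0033]), 110, np.float64(0.0434))
top pot3 (array([ 0.6377, -0.0031]), 88, np.float64(0.1074))
top pot4 (array([0.5019, 0.4093]), 145, np.float64(0.129))
top pot5 (array([ 0.6318, -0.2775]), 93, np.float64(0.1594))
scene pot1 (array([ 0.6345, -0.004 ]), 163, np.float64(0.0435))
scene pot3 (array([ 0.6352, -0.0038]), 166, np.float64(0.1075))
scene pot4 (array([0.4995, 0.4101]), 94, np.float64(0.1296))
scene pot5 (array([ 0.6298, -0.2776]), 127, np.float64(0.1591))
69.3 [0.51544594 0.44888865]
t 14.55 pos [0.6585 0.0475 0.2138] yaw 69.38 tilt [ 0.007  0.001 -1.   ] F [ 0.7 -0.4 -0.3] M [-0.04  0.   -0.09] g 0.0399 q7 1.25
turn 0.08 then shift [0.2757 0.3249 0.0132]
-90 [0.5006 0.3676]
t 14.55 pos [0.6585 0.0475 0.2138] yaw 69.38 tilt [ 0.007  0.001 -1.   ] F [ 0.7 -0.4 -0.3] M [-0.04  0.   -0.09] g 0.0399 q7 1.25
turn -20.62 then shift [0.158  0.3201 0.013 ]
0 [0.5426 0.4096]
t 14.55 pos [0.6585 0.0475 0.2138] yaw 69.38 tilt [ 0.007  0.001 -1.   ] F [ 0.7 -0.4 -0.3] M [-0.04  0.   -0.09] g 0.0399 q7 1.25
turn 69.38 then shift [ 0.3621 -0.116   0.0133]
-20 [0.54006709 0.39523515]
t 14.55 pos [0.6585 0.0475 0.2138] yaw 69.38 tilt [ 0.007  0.001 -1.   ] F [ 0.7 -0.4 -0.3] M [-0.04  0.   -0.09] g 0.0399 q7 1.25
turn 89.38 then shift [ 0.2862 -0.2303  0.0133]
180 [0.4586 0.4096]
t 14.55 pos [0.6585 0.0475 0.2138] yaw 69.38 tilt [ 0.007  0.001 -1.   ] F [ 0.7 -0.4 -0.3] M [-0.04  0.   -0.09] g 0.0399 q7 1.25
turn 69.38 then shift [ 0.3621 -0.2     0.0127]
```

View pics/scene8.png

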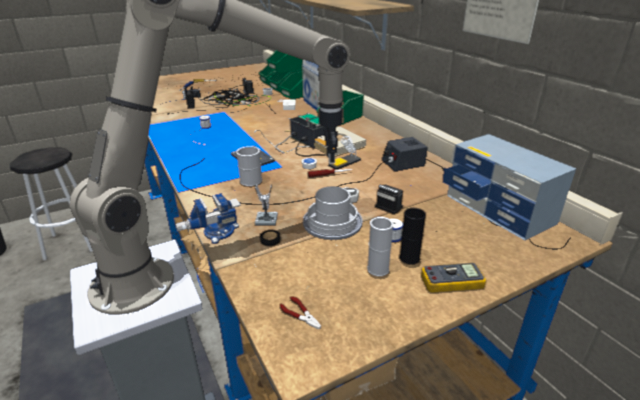

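>>> {"name": "play_rows", "arguments": {
  "moves": [
    [0.04,[0.031,0.036,0],0],
    [0.04,[0.031,0.036,0],0],
    [0.04,[0.031,0.036,0],0],
    [0.04,[0.031,0.036,0],0],
    [0.04,[0.031,0.036,0],0],
    [0.04,[0.031,0.036,0],0],
    [0.04,[0.031,0.036,0],0],
    [0.04,[0.031,0.036,0],0],
    [0.04,[0.028,0.036,0],0],
    [0.04,[0,0,0],0]
  ]
}}

```text
time_s: 15.55
ee_pos: [0.5053, 0.4575, 0.2073]
ee_rot: [-0.003, 0.173, 0.985, 0.001]
wrist_force: [0.2, -0.5, 0.2]
grip_width: 0.0401
```

>>> {"name": "play_rows", "arguments": {
  "moves": [
    [0.04,[0,0,0.02],0],
    [0.04,[0,0,0.01],0],
    [0.04,[0,0,0],0],
    [0.04,[0,0,0],0]
  ]
}}

```text
time_s: 15.95
ee_pos: [0.5119, 0.4475, 0.1794]
ee_rot: [-0.0, 0.179, 0.984, -0.0]
wrist_force: [0.5, -0.2, -0.5]
grip_width: 0.0398
```

Run:
```python
from h import *
look('9',{'pot3':(.635,-.005),'pot4':(.502,.409)},{'pot3':.008})
plan(.5154,.4489,.118)
```

```text
top pot3 (array([ 0.6376, -0.0035]), 155, np.float64(0.1074))
top pot4 (array([0.5019, 0.4088]), 133, np.float64(0.1293))
scene pot3 (array([ 0.6351, -0.004 ]), 167, np.float64(0.1074))
scene pot4 (array([0.5001, 0.4104]), 96, np.float64(0.1294))
t 16.05 pos [0.5125 0.448  0.1806] yaw 69.34 tilt [ 0.001  0.001 -1.   ] F [-0.6  0.5  0.6] M [-0.01 -0.03  0.06] g 0.0396 q7 0.58
turn 0 then shift [-0.0024  0.0018  0.0626]
```

>>> {"name": "play_rows", "arguments": {
  "moves": [
    [0.04,[-0.002,0.002,0.02],0],
    [0.04,[0,0,0.025],0],
    [0.04,[0,0,0.013],0],
    [0.04,[0,0,0.004],0],
    [0.04,[0,0,0],0],
    [0,[0,0,0],0],
    [0,[0,0,0],0],
    [0,[0,0,0],0],
    [0,[0,0,0],0],
    [0,[0,0,0],0]
  ]
}}

```text
time_s: 17.05
ee_pos: [0.5151, 0.4502, 0.119]
ee_rot: [0.001, 0.179, 0.984, 0.001]
wrist_force: [1.4, 0.9, 2.7]
grip_width: 0.0036
```

>>> {"name": "play_rows", "arguments": {
  "moves": [
    [0,[0,0,-0.01],0],
    [0,[0,0,-0.03],0],
    [0,[0,0,-0.04],0],
    [0,[0,0,-0.045],0],
    [0,[0,0,-0.025],0],
    [0,[0,0,0],0],
    [0,[0,0,0],0],
    [0,[0,0,0],0]
  ]
}}

```text
time_s: 17.85
ee_pos: [0.5132, 0.4486, 0.2655]
ee_rot: [-0.001, 0.179, 0.984, -0.002]
wrist_force: [-0.2, 0.5, -2.2]
grip_width: 0.0037
```

Run:
```python
from h import *
e=env.sense()['ee_pos']; z=e[2]-.118
im,d=snap('scene','s10'); W=cloud('scene',d)
for zz in (z-.003,z,z+.003): r=potfit(W,'pot4',(.50,.41),zz); print(r)
off=e[:2]-r[0]; print(off)
T=np.array([.6351,-.004])+off; print(T); plan(*T,e[2])
```

```text
(array([0.4966, 0.408 ]), 116, np.float64(0.2747))
(array([0.4963, 0.4077]), 91, np.float64(0.2763))
(array([0.4964, 0.4073]), 55, np.float64(0.2781))
[0.01675393 0.04128054]
[0.65185393 0.03728054]
t 17.9 pos [0.5132 0.4486 0.2654] yaw 69.39 tilt [-0.003 -0.003 -1.   ] F [-0.  -0.9 -2.2] M [ 0.04 -0.01  0.03] g 0.0038 q7 0.56
turn 0 then shift [-0.2745 -0.3362  0.0006]
```

View pics/s10.png

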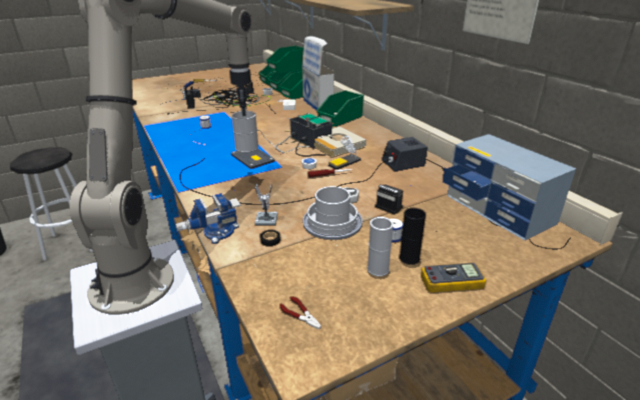

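>>> {"name": "play_rows", "arguments": {
  "moves": [
    [0,[-0.02,-0.025,0],0],
    [0,[-0.03,-0.037,0],0],
    [0,[-0.03,-0.037,0],0],
    [0,[-0.03,-0.037,0],0],
    [0,[-0.03,-0.037,0],0],
    [0,[-0.03,-0.037,0],0],
    [0,[-0.03,-0.037,0],0],
    [0,[-0.03,-0.037,0],0],
    [0,[-0.03,-0.037,0],0],
    [0,[-0.015,-0.015,0],0]
  ]
}}

```text
time_s: 18.9
ee_pos: [0.6531, 0.0307, 0.2665]
ee_rot: [-0.001, 0.183, 0.983, -0.002]
wrist_force: [0.1, 0.1, -1.8]
grip_width: 0.0033
```

>>> {"name": "play_rows", "arguments": {
  "moves": [
    [0,[0,0,0],0],
    [0,[0,0,0],0],
    [0,[0,0,0],0],
    [0,[0,0,0],0]
  ]
}}

```text
time_s: 19.3
ee_pos: [0.653, 0.0404, 0.2673]
ee_rot: [-0.001, 0.177, 0.984, 0.0]
wrist_force: [0.2, 0.3, -2.1]
grip_width: 0.0034
```

Run:
```python
from h import *
e=env.sense()['ee_pos']; z=e[2]-.119
plan(.6518,.0373,.130)
for c in('scene','top'):
    im,d=snap(c,c+'11'); W=cloud(c,d)
    print(c,potfit(W,'pot4',(.635,-.004),z),potfit(W,'pot3',(.635,-.004),.008),potfit(W,'pot1',(.635,-.004),.004))
```

```text
t 19.3 pos [0.653  0.0404 0.2673] yaw 69.57 tilt [-0.001  0.001 -1.   ] F [ 0.2  0.3 -2.1] M [ 0.09 -0.08 -0.02] g 0.0034 q7 1.26
turn 0 then shift [-1.000e-04 -3.400e-03  1.373e-01]
scene (array([ 0.6362, -0.    ]), 129, np.float64(0.2774)) (array([ 0.6351, -0.0034]), 129, np.float64(0.1074)) (array([ 0.6346, -0.0039]), 159, np.float64(0.0435))
top (array([0.6388, 0.0011]), 76, np.float64(0.2776)) (array([ 0.5985, -0.0848]), 15, np.float64(0.1084)) (array([ 0.6371, -0.0036]), 96, np.float64(0.0432))
```

>>> {"name": "play_rows", "arguments": {
  "moves": [
    [0,[0,-0.0035,0.02],0],
    [0,[0,0,0.008],0],
    [0,[0,0,0],0],
    [0,[0,0,0],0]
  ]
}}

```text
time_s: 19.8
ee_pos: [0.6524, 0.0353, 0.2401]
ee_rot: [0.0, 0.179, 0.984, 0.0]
wrist_force: [0.9, -0.6, -1.9]
grip_width: 0.0037
```

Run:
```python
from h import *
e=env.sense()['ee_pos']; z=e[2]-.119
plan(.6518,.0373,.130)
for c in('scene','top'):
    im,d=snap(c,c+'12'); W=cloud(c,d)
    print(c,potfit(W,'pot4',(.635,-.004),z),potfit(W,'pot3',(.635,-.004),.008))
    if c=='scene': cv2.imwrite('pics/s12c.png',cv2.resize(im[130:260,260:420,::-1],None,fx=4.5,fy=4.5,interpolation=cv2.INTER_CUBIC))
```

```text
t 19.8 pos [0.6524 0.0353 0.2401] yaw 69.42 tilt [ 0.  0. -1.] F [ 0.9 -0.6 -1.9] M [-0.   -0.05  0.01] g 0.0037 q7 1.27
turn 0 then shift [0.0013 0.0016 0.1101]
scene (array([ 0.6359, -0.0046]), 126, np.float64(0.2503)) (array([ 0.6356, -0.0033]), 104, np.float64(0.1074))
top (array([ 0.6381, -0.0039]), 79, np.float64(0.2505)) (array([ 0.5733, -0.0863]), 29, np.float64(0.1068))
```

View pics/s12c.png

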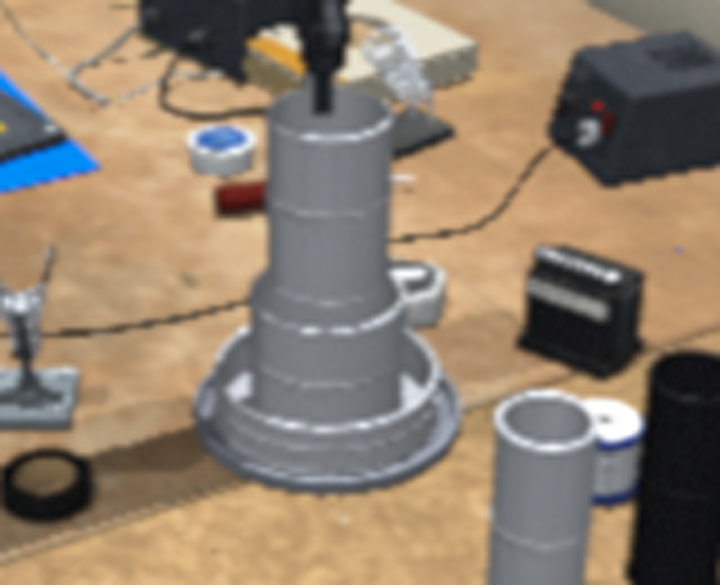

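>>> {"name": "play_rows", "arguments": {
  "moves": [
    [0,[0,0.001,0.015],0],
    [0,[0,0,0.025],0],
    [0,[0,0,0.025],0],
    [0,[0,0,0.025],0],
    [0,[0,0,0.01],0],
    [0,[0,0,0.004],0],
    [0,[0,0,0.002],0],
    [0,[0,0,0],0],
    [0,[0,0,0],0]
  ]
}}

```text
time_s: 20.8
ee_pos: [0.6535, 0.0357, 0.1351]
ee_rot: [0.001, 0.179, 0.984, 0.0]
wrist_force: [0.2, 0.2, -0.6]
grip_width: 0.0037
```

Run:
```python
from h import *
plan(.6518,.0373,.131)
```

```text
t 20.8 pos [0.6535 0.0357 0.1351] yaw 69.39 tilt [ 0.002  0.    -1.   ] F [ 0.2  0.2 -0.6] M [ 0.03 -0.04  0.  ] g 0.0037 q7 1.31
turn 0 then shift [0.0021 0.0009 0.0041]
```

>>> {"name": "play_rows", "arguments": {
  "moves": [
    [0,[0,0,0.002],0],
    [0,[0,0,0.002],0],
    [0,[0,0,0.001],0],
    [0,[0,0,0],0],
    [0,[0,0,0],0]
  ]
}}

```text
time_s: 21.3
ee_pos: [0.6536, 0.0362, 0.1309]
ee_rot: [0.001, 0.179, 0.984, 0.001]
wrist_force: [-1.7, 1.3, 6.6]
grip_width: 0.0038
```

Contact at 6.6 N, at the expected height. Releasing.

>>> {"name": "play_rows", "arguments": {
  "moves": [
    [0.02,[0,0,0],0],
    [0.03,[0,0,0],0],
    [0.03,[0,0,0],0],
    [0.03,[0,0,-0.02],0],
    [0.03,[0,0,-0.04],0],
    [0.06,[0,0,-0.045],0],
    [0.085,[0,0,-0.01],0],
    [0.085,[0,0,0],0]
  ]
}}

```text
time_s: 22.1
ee_pos: [0.654, 0.0355, 0.2463]
ee_rot: [0.002, 0.179, 0.984, 0.001]
wrist_force: [-0.3, -0.2, -0.6]
grip_width: 0.072
```

Run:
```python
from h import *
look('13',{'pot1':(.635,-.005),'pot3':(.635,-.005),'pot4':(.635,-.005),'pot5':(.631,-.2775)},{'pot1':.004,'pot3':.008,'pot4':.012})
plan(.6306,-.2776,.25)
im=cv2.imread('pics/scene13.png')
cv2.imwrite('pics/s13c.png',cv2.resize(im[130:290,260:440],None,fx=4,fy=3.7,interpolation=cv2.INTER_CUBIC))
```

```text
top pot1 (array([ 0.6369, -0.0035]), 110, np.float64(0.0435))
top pot3 (array([ 0.6378, -0.0034]), 74, np.float64(0.1069))
top pot4 (array([ 0.6392, -0.0027]), 55, np.float64(0.1414))
top pot5 (array([ 0.6318, -0.2775]), 92, np.float64(0.1592))
scene pot1 (array([ 0.6344, -0.0039]), 160, np.float64(0.0434))
scene pot3 (array([ 0.635 , -0.0036]), 106, np.float64(0.1077))
scene pot4 (array([ 0.6368, -0.0033]), 125, np.float64(0.1414))
scene pot5 (array([ 0.6296, -0.2774]), 123, np.float64(0.1591))
t 22.2 pos [0.6519 0.0359 0.2426] yaw 69.39 tilt [-0.002  0.    -1.   ] F [ 0.2 -0.4  0.2] M [-0.01  0.    0.02] g 0.0844 q7 1.27
turn 0 then shift [-0.0904 -0.3009 -0.0074]
```

View pics/s13c.png

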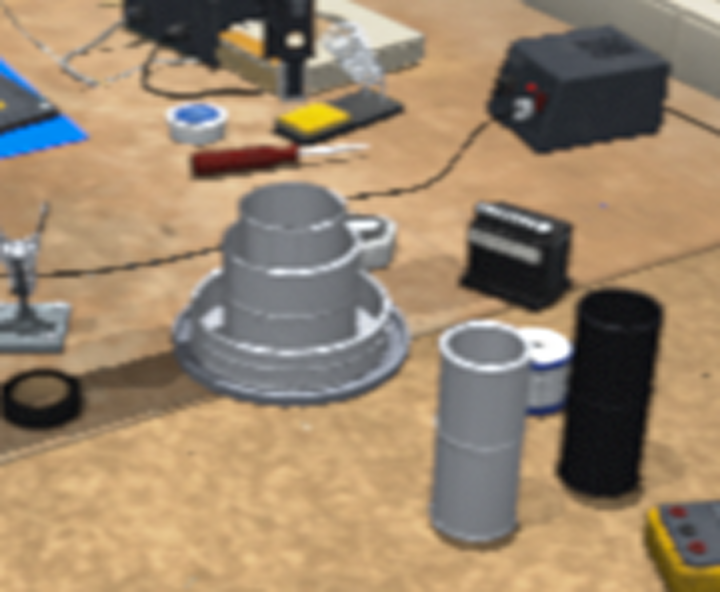

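>>> {"name": "play_rows", "arguments": {
  "moves": [
    [0.085,[-0.007,-0.023,0],0],
    [0.085,[-0.0135,-0.045,0],0],
    [0.085,[-0.0135,-0.045,0],0],
    [0.085,[-0.0135,-0.045,0],0],
    [0.085,[-0.0135,-0.045,0],0],
    [0.085,[-0.0135,-0.045,0],0],
    [0.085,[-0.0125,-0.043,0],0],
    [0.085,[-0.0035,-0.01,0],0],
    [0.085,[0,0,0.01],0],
    [0.085,[0,0,0.01],0]
  ]
}}

```text
time_s: 23.2
ee_pos: [0.6313, -0.2757, 0.2213]
ee_rot: [-0.001, 0.178, 0.984, 0.001]
wrist_force: [0.8, 0.4, -0.4]
grip_width: 0.0853
```

>>> {"name": "play_rows", "arguments": {
  "moves": [
    [0.085,[0,0,0.01],0],
    [0.085,[0,0,0],0],
    [0.085,[0,0,0],0]
  ]
}}

```text
time_s: 23.5
ee_pos: [0.6317, -0.2761, 0.2132]
ee_rot: [-0.001, 0.178, 0.984, 0.0]
wrist_force: [-0.8, -0.0, -0.2]
grip_width: 0.0851
```

Run:
```python
from h import *
look('14',{'pot5':(.631,-.2775)})
plan(.6306,-.2776,.147)
im=cv2.imread('pics/scene14.png')
cv2.imwrite('pics/s14c.png',cv2.resize(im[130:290,300:480],None,fx=4,fy=3.7,interpolation=cv2.INTER_CUBIC))
```

```text
top pot5 (array([ 0.6319, -0.277 ]), 22, np.float64(0.1591))
scene pot5 (array([ 0.63  , -0.2776]), 118, np.float64(0.1594))
t 23.6 pos [ 0.6319 -0.2772  0.2143] yaw 69.46 tilt [ 0.001 -0.    -1.   ] F [-0.8 -0.6  0.2] M [-0.04 -0.04 -0.  ] g 0.0848 q7 1.78
turn 0 then shift [ 0.0011 -0.0009  0.0673]
```

View pics/s14c.png

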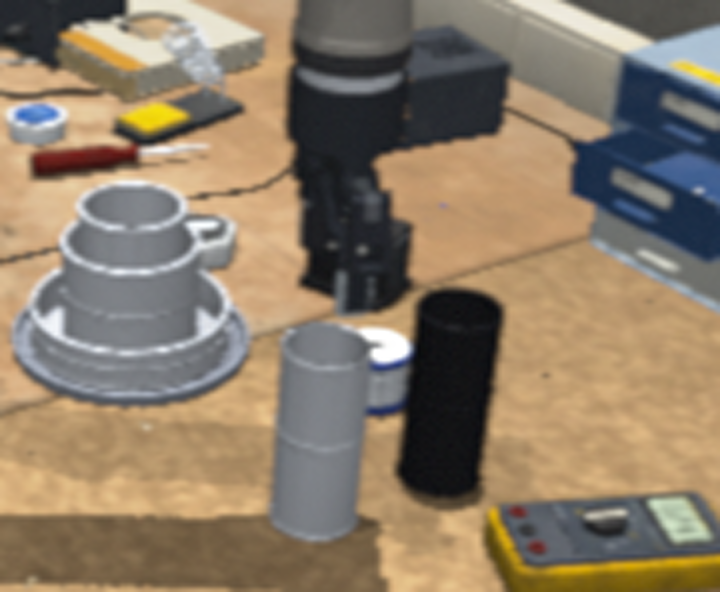

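Aligned over pot_5. Descending to grip it.

>>> {"name": "play_rows", "arguments": {
  "moves": [
    [0.085,[0,-0.001,0.02],0],
    [0.085,[0,0,0.025],0],
    [0.085,[0,0,0.015],0],
    [0.085,[0,0,0.007],0],
    [0.085,[0,0,0],0],
    [0.05,[0,0,0],0],
    [0.03,[0,0,0],0],
    [0,[0,0,0],0],
    [0,[0,0,0],0],
    [0,[0,0,0],0]
  ]
}}

```text
time_s: 24.6
ee_pos: [0.6325, -0.2792, 0.1489]
ee_rot: [0.002, 0.179, 0.984, -0.0]
wrist_force: [0.3, 0.7, 6.4]
grip_width: 0.0602
```

>>> {"name": "play_rows", "arguments": {
  "moves": [
    [0,[0,0,0],0],
    [0,[0,0,-0.01],0],
    [0,[0,0,-0.03],0],
    [0,[0,0,-0.045],0],
    [0,[0,0,-0.045],0],
    [0,[0,0,-0.04],0],
    [0,[0,0,-0.01],0],
    [0,[0,0,0],0],
    [0,[0,0,0],0]
  ]
}}

```text
time_s: 25.5
ee_pos: [0.6301, -0.2782, 0.3246]
ee_rot: [-0.002, 0.179, 0.984, 0.001]
wrist_force: [0.5, -0.7, -2.4]
grip_width: 0.0601
```

Run:
```python
from h import *
e=env.sense()['ee_pos']; z=e[2]-.147
im,d=snap('scene','s15'); W=cloud('scene',d)
for zz in (z-.004,z,z+.004): r=potfit(W,'pot5',(.63,-.2776),zz); print(r)
im2,d=snap('top','t15'); W=cloud('top',d)
for zz in (z-.004,z,z+.004): print(potfit(W,'pot5',(.63,-.2776),zz))
off=e[:2]-r[0]; print(off)
T=np.array([.6368,-.0033])+off; print(T); plan(*T,e[2])
cv2.imwrite('pics/s15c.png',cv2.resize(im[80:280,300:480,::-1],None,fx=3,fy=3,interpolation=cv2.INTER_CUBIC))
```

```text
(array([ 0.6275, -0.2789]), 118, np.float64(0.334))
(array([ 0.628 , -0.2781]), 86, np.float64(0.3364))
(array([ 0.6281, -0.277 ]), 53, np.float64(0.3401))
(array([ 0.6126, -0.2246]), 23, np.float64(0.3346))
(array([ 0.6329, -0.2764]), 22, np.float64(0.3356))
None
[ 0.00203413 -0.00120328]
[ 0.63883413 -0.00450328]
t 25.6 pos [ 0.63   -0.278   0.3239] yaw 69.39 tilt [-0.005  0.002 -1.   ] F [ 0.2 -0.2 -2.3] M [ 0.05 -0.03  0.  ] g 0.0601 q7 1.75
turn 0 then shift [ 8.800e-02  2.591e-01 -2.000e-04]
```

View pics/s15c.png

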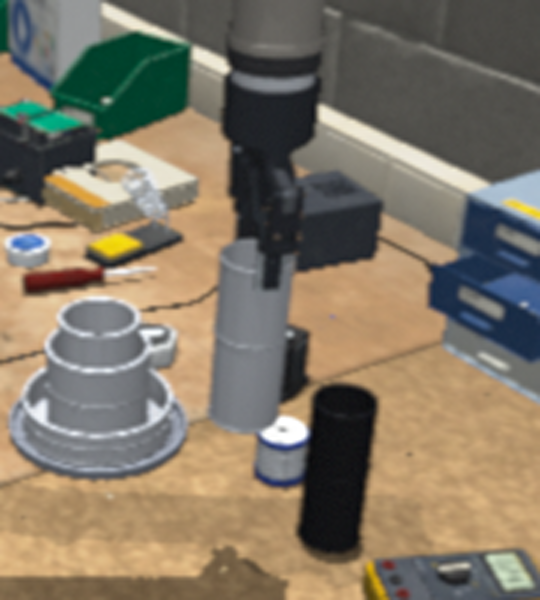

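>>> {"name": "play_rows", "arguments": {
  "moves": [
    [0,[0.007,0.02,0],0],
    [0,[0.0145,0.043,0],0],
    [0,[0.0145,0.043,0],0],
    [0,[0.0145,0.043,0],0],
    [0,[0.0145,0.043,0],0],
    [0,[0.0145,0.043,0],0],
    [0,[0.0085,0.024,0],0],
    [0,[0,0,0],0],
    [0,[0,0,0],0],
    [0,[0,0,0],0]
  ]
}}

```text
time_s: 26.6
ee_pos: [0.6393, -0.0074, 0.326]
ee_rot: [-0.001, 0.18, 0.984, -0.001]
wrist_force: [0.4, -0.5, -2.2]
grip_width: 0.0603
```

```bash
cat > chk.py <<'E'
from h import *
import sys
tag=sys.argv[1]
e=env.sense()['ee_pos']; z=e[2]-.1485
plan(.6388,-.0045,.1645)
for c in('scene','top'):
    im,d=snap(c,c+tag); W=cloud(c,d)
    for zz in (z-.003,z+.001): print(c,'p5',potfit(W,'pot5',(.637,-.004),zz))
    print(' p4',potfit(W,'pot4',(.637,-.003),.012),'p3',potfit(W,'pot3',(.635,-.004),.008),'p1',potfit(W,'pot1',(.635,-.004),.004))
    if c=='scene': cv2.imwrite(f'pics/s{tag}c.png',cv2.resize(im[60:260,250:430,::-1],None,fx=3,fy=3,interpolation=cv2.INTER_CUBIC))
E
python3 chk.py 16
```

```text
t 26.6 pos [ 0.6393 -0.0074  0.326 ] yaw 69.25 tilt [-0.002 -0.001 -1.   ] F [ 0.4 -0.5 -2.2] M [-0.03 -0.04  0.03] g 0.0603 q7 1.3
turn 0 then shift [0.0013 0.0028 0.1615]
scene p5 (array([ 0.6366, -0.0086]), 85, np.float64(0.3348))
scene p5 (array([ 0.6367, -0.009 ]), 63, np.float64(0.3375))
 p4 (array([ 0.6365, -0.0038]), 116, np.float64(0.1411)) p3 (array([ 0.6352, -0.0042]), 114, np.float64(0.1073)) p1 (array([ 0.6343, -0.0039]), 164, np.float64(0.0434))
top p5 None
top p5 None
 p4 None p3 None p1 (array([ 0.637 , -0.0039]), 64, np.float64(0.0439))
```

View pics/s16c.png

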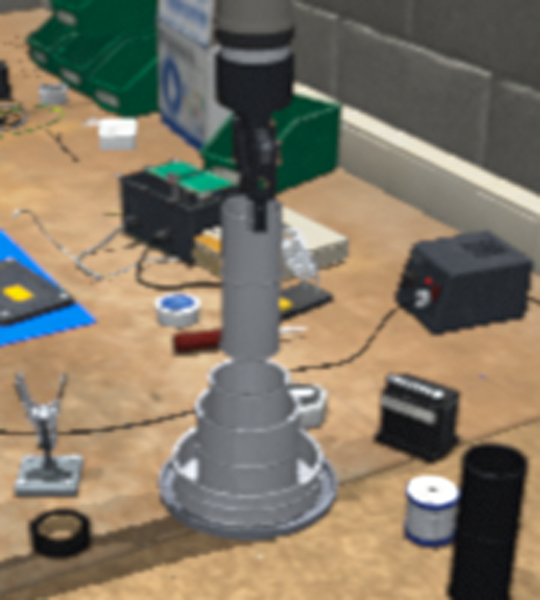

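>>> {"name": "play_rows", "arguments": {
  "moves": [
    [0,[0.001,0.003,0.01],0],
    [0,[0,0,0.012],0],
    [0,[0,0,0],0],
    [0,[0,0,0],0],
    [0,[0,0,0],0]
  ]
}}

```text
time_s: 27.2
ee_pos: [0.6401, -0.0024, 0.3051]
ee_rot: [0.0, 0.179, 0.984, 0.0]
wrist_force: [-0.4, 0.5, -0.4]
grip_width: 0.0603
```

```bash
python3 chk.py 17
python3 - <<'E'
# body-silhouette check: cylinder side points of pot5 between z .19 and .27 in scene view
from h import *
W=cloud('scene',np.load('pics/scene17.npy')); W=W[~np.isnan(W[:,0])]
for lo,hi in((.16,.2),(.2,.24),(.24,.28)):
    q=W[(W[:,2]>lo)&(W[:,2]<hi)&(np.hypot(W[:,0]-.637,W[:,1]+.004)<.045)]
    print(lo,len(q),fitc(q[:,:2],.031)[:2].round(4))
q=W[(W[:,2]>.113)&(W[:,2]<.137)&(np.hypot(W[:,0]-.637,W[:,1]+.004)<.06)&(W[:,1]<-.01)]
print('p4 side',len(q),fitc(q[:,:2],.044)[:2].round(4))
E
```

```text
t 27.2 pos [ 0.6401 -0.0024  0.3051] yaw 69.38 tilt [ 0. -0. -1.] F [-0.4  0.5 -0.4] M [0.02 0.03 0.02] g 0.0603 q7 1.3
turn 0 then shift [ 0.0006 -0.0025  0.1406]
scene p5 (array([ 0.6368, -0.0039]), 82, np.float64(0.3141))
scene p5 (array([ 0.6365, -0.005 ]), 69, np.float64(0.3166))
 p4 (array([ 0.6369, -0.0033]), 88, np.float64(0.1416)) p3 (array([ 0.6351, -0.0039]), 119, np.float64(0.1072)) p1 (array([ 0.6347, -0.0039]), 159, np.float64(0.0435))
top p5 None
top p5 None
 p4 None p3 (array([ 0.6348, -0.0032]), 12, np.float64(0.1065)) p1 (array([ 0.6371, -0.0036]), 57, np.float64(0.0438))
0.16 214 [ 0.6106 -0.0453]
0.2 234 [6.391e-01 6.000e-04]
0.24 234 [ 0.612  -0.0481]
p4 side 148 [ 0.608 -0.076]
```

View pics/s17c.png

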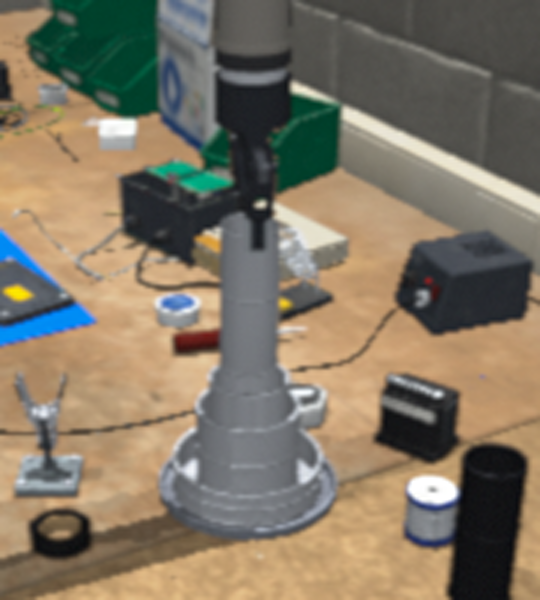

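Run:
```python
from h import *
W=cloud('scene',np.load('pics/scene17.npy')); W=W[~np.isnan(W[:,0])]
c0=np.array([.637,-.004])
def side(r,lo,hi):
    q=W[(W[:,2]>lo)&(W[:,2]<hi)]; d=np.hypot(*(q[:,:2]-c0).T); q=q[abs(d-r)<.006]
    s=least_squares(lambda c:np.hypot(q[:,0]-c[0],q[:,1]-c[1])-r,c0,loss='soft_l1',f_scale=.001).x; print(r,lo,len(q),s.round(4))
for lo in(.16,.18,.2,.22,.24,.26): side(.031,lo,lo+.02)
side(.044,.113,.137); side(.057,.06,.1)
```

```text
0.031 0.16 87 [6.386e-01 3.000e-04]
0.031 0.18 89 [6.385e-01 2.000e-04]
0.031 0.2 103 [6.386e-01 2.000e-04]
0.031 0.22 93 [ 0.6391 -0.    ]
0.031 0.24 106 [ 6.385e-01 -5.000e-04]
0.031 0.26 106 [ 6.385e-01 -3.000e-04]
0.044 0.113 240 [ 0.6372 -0.0025]
0.057 0.06 383 [ 0.6363 -0.0018]
```

>>> {"name": "play_rows", "arguments": {
  "moves": [
    [0,[0,-0.002,0.01],0],
    [0,[0,0,0.02],0],
    [0,[0,0,0.025],0],
    [0,[0,0,0.025],0],
    [0,[0,0,0.025],0],
    [0,[0,0,0.02],0],
    [0,[0,0,0.008],0],
    [0,[0,0,0.002],0],
    [0,[0,0,0],0]
  ]
}}

```text
time_s: 28.2
ee_pos: [0.6397, -0.0042, 0.1704]
ee_rot: [0.0, 0.179, 0.984, 0.0]
wrist_force: [-0.1, -0.7, -1.5]
grip_width: 0.0603
```

```bash
python3 chk.py 18|head -2
```

```text
t 28.2 pos [ 0.6397 -0.0042  0.1704] yaw 69.39 tilt [ 0.001 -0.    -1.   ] F [-0.1 -0.7 -1.5] M [ 0.02  0.01 -0.03] g 0.0603 q7 1.35
turn 0 then shift [ 0.0007 -0.0006  0.0059]
```

>>> {"name": "play_rows", "arguments": {
  "moves": [
    [0,[0,0,0.003],0],
    [0,[0,0,0.002],0],
    [0,[0,0,0.001],0],
    [0,[0,0,0.001],0],
    [0,[0,0,0],0],
    [0,[0,0,0],0]
  ]
}}

```text
time_s: 28.9
ee_pos: [0.6404, -0.0043, 0.1649]
ee_rot: [0.001, 0.179, 0.984, 0.0]
wrist_force: [-1.1, 0.9, 6.0]
grip_width: 0.0602
```

Contact at the expected height. Releasing and lifting.

>>> {"name": "play_rows", "arguments": {
  "moves": [
    [0.07,[0,0,0],0],
    [0.085,[0,0,0],0],
    [0.085,[0,0,0],0],
    [0.085,[0,0,0],0],
    [0.085,[0,0,-0.02],0],
    [0.085,[0,0,-0.04],0],
    [0.085,[0,0,-0.04],0],
    [0.085,[0,0,-0.02],0],
    [0.085,[0,0,0],0]
  ]
}}

```text
time_s: 29.8
ee_pos: [0.6413, -0.0045, 0.2868]
ee_rot: [0.004, 0.179, 0.984, 0.001]
wrist_force: [-0.6, 0.2, -1.1]
grip_width: 0.0848
```

Run:
```python
from h import *
look('19',{'pot1':(.635,-.005),'pot3':(.635,-.005),'pot4':(.635,-.005),'pot5':(.637,-.004)},{'pot1':.004,'pot3':.008,'pot4':.012,'pot5':.016})
plan(.444,.118,.25,-30)
im=cv2.imread('pics/scene19.png')
cv2.imwrite('pics/s19c.png',cv2.resize(im[130:260,230:390],None,fx=4.5,fy=4.5,interpolation=cv2.INTER_CUBIC))
```

```text
top pot1 (array([ 0.6374, -0.004 ]), 55, np.float64(0.0436))
top pot3 None
top pot4 None
top pot5 None
scene pot1 (array([ 0.6343, -0.004 ]), 166, np.float64(0.0434))
scene pot3 (array([ 0.6351, -0.0038]), 106, np.float64(0.1075))
scene pot4 (array([ 0.6364, -0.0039]), 94, np.float64(0.1412))
scene pot5 (array([ 0.6387, -0.0028]), 85, np.float64(0.1752))
t 29.9 pos [ 0.639  -0.004   0.2825] yaw 69.39 tilt [-0.  0. -1.] F [ 0.1 -0.1 -0.2] M [-0.02  0.02  0.02] g 0.0849 q7 1.31
turn -80.61 then shift [-0.0082  0.2299  0.0326]
```

View pics/s19c.png

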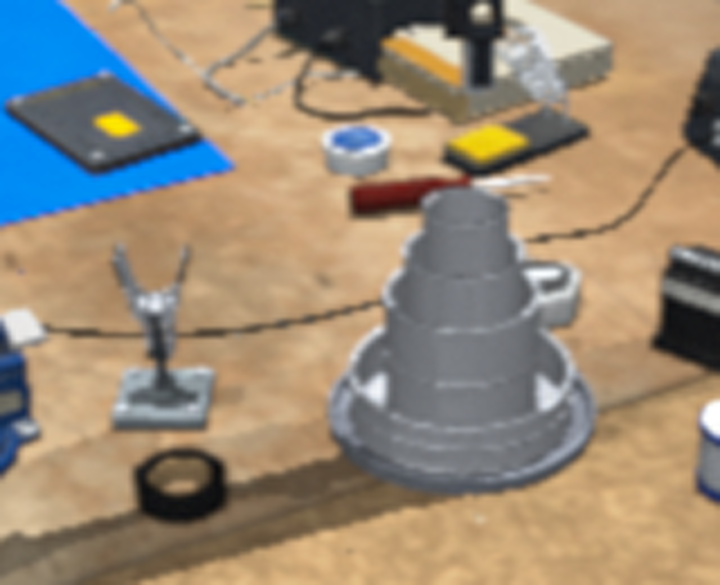

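Run:
```python
from h import *
for c in('top','scene'):
  for tag in('0','13' ,'19'):
    W=cloud(c,np.load(f'pics/{c}{tag}.npy')); W=W[~np.isnan(W[:,0])]
    q=W[(np.hypot(W[:,0]-.444,W[:,1]-.117)<.05)&(W[:,2]>.1)&(W[:,2]<.15)]
    for a in(-30,):
        ax=np.array([np.cos(np.radians(a)),np.sin(np.radians(a))]); ay=np.array([-ax[1],ax[0]])
        u=(q[:,:2]-[.444,.117])@ax; v=(q[:,:2]-[.444,.117])@ay
        for s in(1,-1):
            m=(u*s>0)
            print(c,tag,s,m.sum(),'u',u[m].mean().round(4),u[m].min().round(4),u[m].max().round(4),'v',v[m].mean().round(4),v[m].min().round(4),v[m].max().round(4),'z',q[m,2].max().round(3))
            # lean line direction of this blade in xy
            if m.sum()>10:
                A=np.polyfit(v[m],u[m],1); print('    du/dv',A.round(3))
# image of top
im=cv2.imread('pics/top19.png'); cv2.imwrite('pics/c5.png',cv2.resize(im[215:260,265:320],None,fx=12,fy=12,interpolation=cv2.INTER_CUBIC))
```

```text
top 0 1 39 u 0.0236 0.0166 0.0299 v 0.0029 -0.0087 0.016 z 0.137
    du/dv [0.049 0.023]
top 0 -1 41 u -0.0182 -0.0243 -0.0117 v 0.0026 -0.0088 0.0142 z 0.139
    du/dv [-0.014 -0.018]<stdin>:11: RuntimeWarning: Mean of empty slice.
  ret = ret.dtype.type(ret / rcount)
Traceback (most recent call last):
ValueError: zero-size array to reduction operation minimum which has no identity
```

Run:
```python
from h import *
for tag in('0','13' ,'19'):
    W=cloud('scene',np.load(f'pics/scene{tag}.npy')); W=W[~np.isnan(W[:,0])]
    q=W[(np.hypot(W[:,0]-.444,W[:,1]-.117)<.05)&(W[:,2]>.1)&(W[:,2]<.15)]
    ax=np.array([.866,-.5]); ay=np.array([.5,.866])
    u=(q[:,:2]-[.444,.117])@ax; v=(q[:,:2]-[.444,.117])@ay
    for s in(1,-1):
        m=(u*s>0)
        if m.any(): print(tag,s,m.sum(),'u',u[m].mean().round(4),u[m].min().round(4),u[m].max().round(4),'v',v[m].mean().round(4),v[m].min().round(4),v[m].max().round(4),'z',q[m,2].max().round(3))
```

```text
0 1 19 u 0.0225 0.014 0.0279 v -0.0049 -0.0127 0.0133 z 0.138
0 -1 38 u -0.019 -0.0262 -0.0094 v -0.0004 -0.0116 0.0179 z 0.136
13 1 18 u 0.0227 0.0166 0.0278 v -0.0047 -0.01 0.0112 z 0.137
13 -1 39 u -0.019 -0.0246 -0.0131 v -0.0005 -0.0134 0.0177 z 0.138
19 1 18 u 0.0228 0.0168 0.0278 v -0.0052 -0.0132 0.0171 z 0.137
19 -1 38 u -0.0185 -0.0257 -0.0084 v -0.0006 -0.0134 0.0157 z 0.138
```

>>> {"name": "play_rows", "arguments": {
  "moves": [
    [0.085,[0,0,0],8.3],
    [0.085,[0,0,0],8.3],
    [0.085,[0,0,0],8.3],
    [0.085,[0,0,0],8.3],
    [0.085,[0,0,0],8.3],
    [0.085,[0,0,0],8.3],
    [0.085,[0,0,0],8.3],
    [0.085,[0,0,0],8.3],
    [0.085,[0,0,0],8.3],
    [0.085,[0,0,0],8.3]
  ]
}}

```text
time_s: 30.9
ee_pos: [0.6381, -0.0039, 0.2805]
ee_rot: [-0.001, 0.788, 0.616, -0.002]
wrist_force: [-0.0, -0.2, -0.2]
grip_width: 0.0851
```

>>> {"name": "play_rows", "arguments": {
  "moves": [
    [0.085,[0,0,0],8.3],
    [0.085,[0,0,0],8.1],
    [0.085,[0,0,0],0],
    [0.085,[0,0,0],0]
  ]
}}

```text
time_s: 31.3
ee_pos: [0.6386, -0.0039, 0.2814]
ee_rot: [-0.0, 0.865, 0.501, -0.001]
wrist_force: [1.2, -0.7, 0.2]
grip_width: 0.0849
```

Run:
```python
from h import *
plan(.447,.118,.2,-30)
```

```text
t 31.3 pos [ 0.6386 -0.0039  0.2814] yaw -29.85 tilt [-0.003 -0.    -1.   ] F [ 1.2 -0.7  0.2] M [ 0.02 -0.   -0.02] g 0.0849 q7 -0.27
turn 0.15 then shift [ 0.0099 -0.2267  0.0818]
```

>>> {"name": "play_rows", "arguments": {
  "moves": [
    [0.085,[0.001,-0.02,0],0],
    [0.085,[0.002,-0.04,0],0],
    [0.085,[0.002,-0.04,0],0],
    [0.085,[0.002,-0.04,0],0],
    [0.085,[0.002,-0.04,0.02],0],
    [0.085,[0.001,-0.035,0.03],0],
    [0.085,[0,-0.012,0.03],0],
    [0.085,[0,0,0],0],
    [0.085,[0,0,0],0],
    [0.085,[0,0,0],0]
  ]
}}

```text
time_s: 32.3
ee_pos: [0.4499, 0.1174, 0.2045]
ee_rot: [0.001, 0.866, 0.499, 0.002]
wrist_force: [0.4, -0.6, -0.0]
grip_width: 0.085
```

Run:
```python
from h import *
plan(.447,.118,.111,-30)
look('20',{'pot1':(.635,-.005),'pot3':(.635,-.005),'pot4':(.635,-.005),'pot5':(.637,-.004)},{'pot1':.004,'pot3':.008,'pot4':.012,'pot5':.016})
plan(.447,.118,.111,-30)
im=cv2.imread('pics/scene20.png')
cv2.imwrite('pics/s20c.png',cv2.resize(im[130:240,210:330],None,fx=5,fy=5,interpolation=cv2.INTER_CUBIC))
```

```text
t 32.3 pos [0.4499 0.1174 0.2045] yaw -30.08 tilt [ 0.003  0.001 -1.   ] F [ 0.4 -0.6 -0. ] M [-0.01  0.01  0.04] g 0.085 q7 -0.72
turn -0.08 then shift [-0.0012 -0.0031  0.0935]
top pot1 (array([ 0.6368, -0.0038]), 216, np.float64(0.0437))
top pot3 (array([ 0.6375, -0.0036]), 155, np.float64(0.1071))
top pot4 (array([ 0.6389, -0.0032]), 131, np.float64(0.1414))
top pot5 (array([ 0.6412, -0.0027]), 94, np.float64(0.1753))
scene pot1 (array([ 0.6346, -0.0038]), 160, np.float64(0.0433))
scene pot3 (array([ 0.6352, -0.0034]), 111, np.float64(0.1075))
scene pot4 (array([ 0.6367, -0.0037]), 88, np.float64(0.1414))
scene pot5 (array([ 0.6384, -0.0033]), 90, np.float64(0.1753))
t 32.4 pos [0.4497 0.1175 0.2043] yaw -30.1 tilt [ 0.003  0.001 -1.   ] F [ 0.5 -0.1  0.3] M [ 0.03 -0.   -0.02] g 0.0851 q7 -0.72
turn -0.1 then shift [-0.0011 -0.0028  0.0933]
```

View pics/s20c.png

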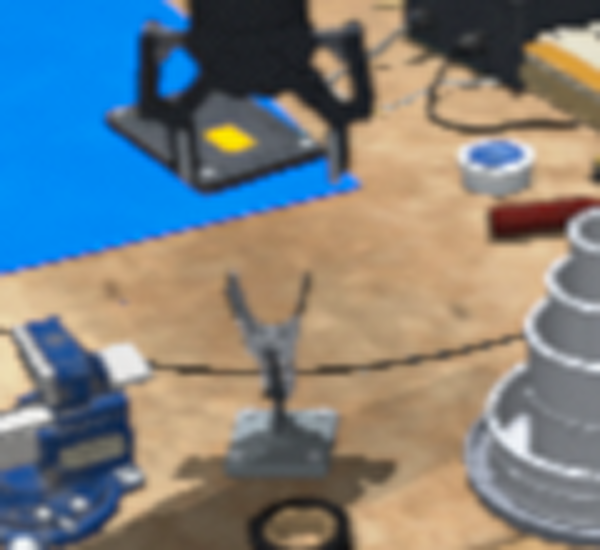

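View pics/top20.png

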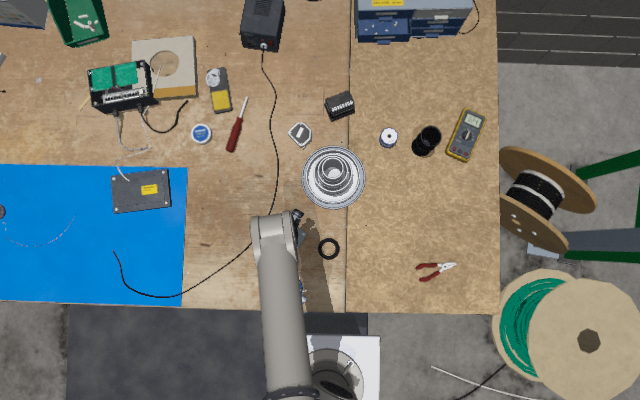

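>>> {"name": "play_rows", "arguments": {
  "moves": [
    [0.085,[-0.001,-0.003,0.02],0],
    [0.085,[0,0,0.03],0],
    [0.085,[0,0,0],0],
    [0.085,[0,0,0],0]
  ]
}}

```text
time_s: 32.8
ee_pos: [0.4455, 0.1182, 0.1536]
ee_rot: [0.0, 0.866, 0.499, 0.0]
wrist_force: [-0.3, 0.9, 0.6]
grip_width: 0.0849
```

Run:
```python
from h import *
plan(.447,.118,.111,-30)
im,d=snap('scene','scene21')
cv2.imwrite('pics/s21c.png',cv2.resize(im[150:240,220:320,::-1],None,fx=6,fy=6,interpolation=cv2.INTER_CUBIC))
```

```text
t 32.8 pos [0.4455 0.1182 0.1536] yaw -30.08 tilt [ 0.001 -0.001 -1.   ] F [-0.3  0.9  0.6] M [-0.02 -0.01 -0.01] g 0.0849 q7 -0.64
turn -0.08 then shift [0.0006 0.0014 0.0426]
```

View pics/s21c.png

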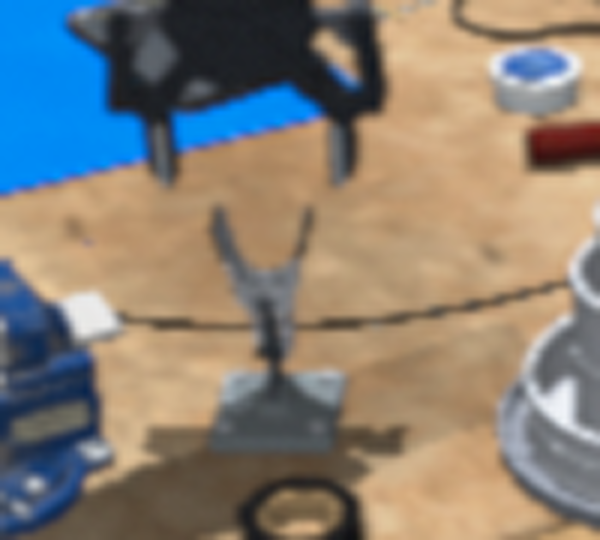

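>>> {"name": "play_rows", "arguments": {
  "moves": [
    [0.085,[0.001,0.0025,0.02],0],
    [0.085,[0,0,0.015],0],
    [0.085,[0,0,0.007],0],
    [0.085,[0,0,0],0],
    [0.085,[0,0,0],0]
  ]
}}

```text
time_s: 33.35
ee_pos: [0.4482, 0.1186, 0.1119]
ee_rot: [0.0, 0.866, 0.5, 0.001]
wrist_force: [-0.3, 0.0, 0.5]
grip_width: 0.0854
```

Run:
```python
from h import *
plan(.447,.118,.111,-30)
im,d=snap('scene','scene22')
cv2.imwrite('pics/s22c.png',cv2.resize(im[150:240,220:320,::-1],None,fx=6,fy=6,interpolation=cv2.INTER_CUBIC))
```

```text
t 33.35 pos [0.4482 0.1186 0.1119] yaw -30.01 tilt [ 0.002  0.001 -1.   ] F [-0.3  0.   0.5] M [ 0.03 -0.02  0.  ] g 0.0854 q7 -0.56
turn -0.01 then shift [-0.0011 -0.0007  0.0009]
```

View pics/s22c.png

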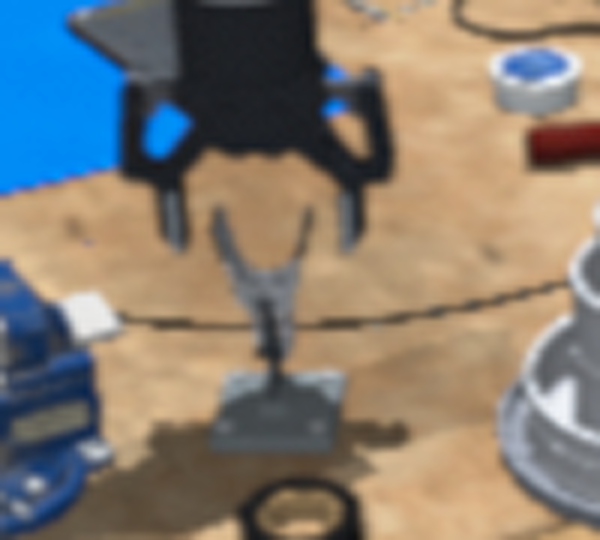

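>>> {"name": "play_rows", "arguments": {
  "moves": [
    [0.06,[0,0,0],0],
    [0.045,[0,0,0],0],
    [0.04,[0,0,0],0],
    [0.034,[0,0,0],0],
    [0.028,[0,0,0],0],
    [0.024,[0,0,0],0],
    [0.024,[0,0,0],0],
    [0.024,[0,0,0],0],
    [0.024,[0,0,0],0]
  ]
}}

```text
time_s: 34.3
ee_pos: [0.4482, 0.1192, 0.1124]
ee_rot: [-0.001, 0.866, 0.5, 0.001]
wrist_force: [-3.1, 1.2, 12.3]
grip_width: 0.0266
```

Run:
```python
from h import *
plan(.447,.118,.111,-30)
im,d=snap('scene','scene23')
cv2.imwrite('pics/s23c.png',cv2.resize(im[150:240,220:320,::-1],None,fx=6,fy=6,interpolation=cv2.INTER_CUBIC))
```

```text
t 34.3 pos [0.4482 0.1192 0.1124] yaw -30.02 tilt [ 0.001  0.002 -1.   ] F [-3.1  1.2 12.3] M [ 0.14  0.68 -0.06] g 0.0266 q7 -0.55
turn -0.02 then shift [-0.0016 -0.0005  0.0014]
```

View pics/s23c.png

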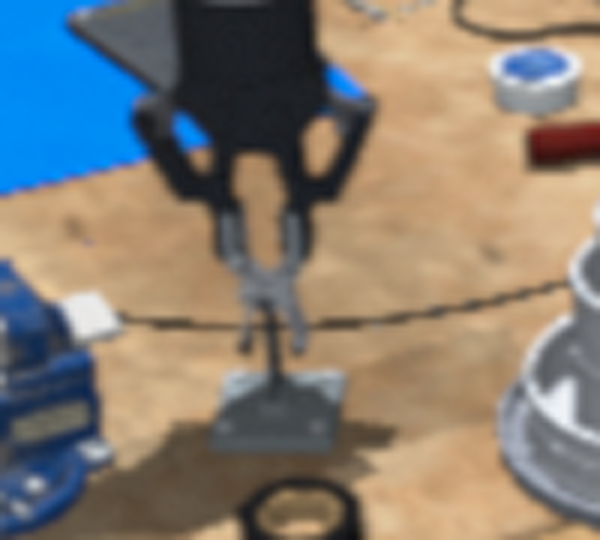

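>>> {"name": "play_rows", "arguments": {
  "moves": [
    [0.024,[0,0,-0.01],0],
    [0.024,[0,0,-0.02],0],
    [0.024,[0,0,-0.04],0],
    [0.024,[0,0,-0.045],0],
    [0.024,[0,0,-0.04],0],
    [0.024,[0,0,-0.015],0],
    [0.024,[0,0,0],0],
    [0.024,[0,0,0],0],
    [0.024,[0,0,0],0]
  ]
}}

```text
time_s: 35.25
ee_pos: [0.4461, 0.1179, 0.2794]
ee_rot: [0.0, 0.866, 0.5, -0.002]
wrist_force: [0.8, 1.0, -1.1]
grip_width: 0.0267
```

Run:
```python
from h import *
plan(.447,.118,.111,-30)
im,d=snap('scene','scene24')
cv2.imwrite('pics/s24c.png',cv2.resize(im[120:220,220:340,::-1],None,fx=6,fy=6,interpolation=cv2.INTER_CUBIC))
for yaw in(-30,0,-60,-90,69): plan(.63,0,.27,yaw)
```

```text
t 35.25 pos [0.4461 0.1179 0.2794] yaw -30.02 tilt [-0.003 -0.002 -1.   ] F [ 0.8  1.  -1.1] M [-0.01 -0.03  0.02] g 0.0267 q7 -0.84
turn -0.02 then shift [0.001  0.0009 0.1684]
t 35.3 pos [0.4462 0.1179 0.2794] yaw -30.03 tilt [-0.002 -0.002 -1.   ] F [-0.1  0.1 -0.6] M [-0.02 -0.02 -0.03] g 0.0266 q7 -0.84
turn -0.03 then shift [-0.0102  0.2181  0.0092]
t 35.3 pos [0.4462 0.1179 0.2794] yaw -30.03 tilt [-0.002 -0.002 -1.   ] F [-0.1  0.1 -0.6] M [-0.02 -0.02 -0.03] g 0.0266 q7 -0.84
turn -30.03 then shift [-0.1179  0.1838  0.0092]
t 35.3 pos [0.4462 0.1179 0.2794] yaw -30.03 tilt [-0.002 -0.002 -1.   ] F [-0.1  0.1 -0.6] M [-0.02 -0.02 -0.03] g 0.0266 q7 -0.84
turn 29.97 then shift [0.1002 0.194  0.0092]
t 35.3 pos [0.4462 0.1179 0.2794] yaw -30.03 tilt [-0.002 -0.002 -1.   ] F [-0.1  0.1 -0.6] M [-0.02 -0.02 -0.03] g 0.0266 q7 -0.84
turn 59.97 then shift [0.1838 0.1179 0.0092]
t 35.3 pos [0.4462 0.1179 0.2794] yaw -30.03 tilt [-0.002 -0.002 -1.   ] F [-0.1  0.1 -0.6] M [-0.02 -0.02 -0.03] g 0.0266 q7 -0.84
turn 80.97 then shift [0.2138 0.0442 0.0092]
```

View pics/s24c.png

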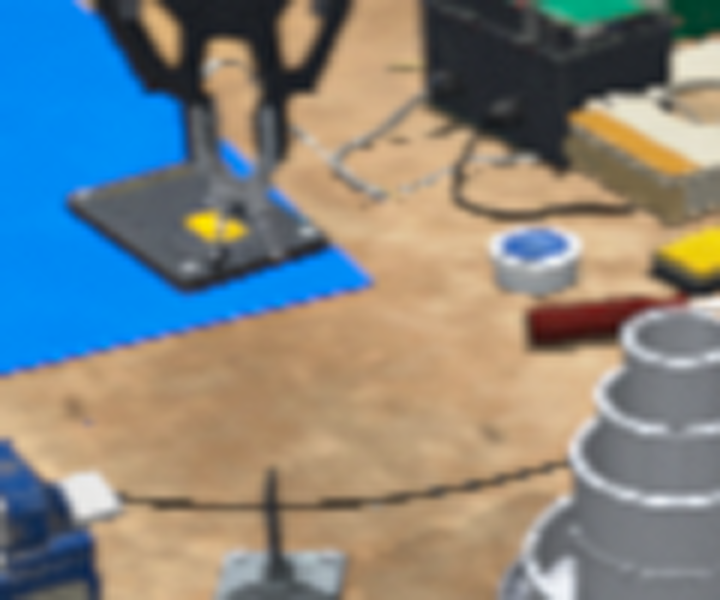

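>>> {"name": "play_rows", "arguments": {
  "moves": [
    [0.024,[-0.001,0.02,0],0],
    [0.024,[-0.002,0.035,0],0],
    [0.024,[-0.002,0.04,0],0],
    [0.024,[-0.002,0.04,0],0],
    [0.024,[-0.001,0.035,0],0],
    [0.024,[0,0.02,0],0],
    [0.024,[0,0.009,0],0],
    [0.024,[0,0,0],0],
    [0.024,[0,0,0],0],
    [0.024,[0,0,0],0]
  ]
}}

```text
time_s: 36.3
ee_pos: [0.6147, 0.0131, 0.2807]
ee_rot: [-0.001, 0.866, 0.501, -0.0]
wrist_force: [-0.2, -0.4, -1.2]
grip_width: 0.0267
```

Run:
```python
from h import *
plan(.6147,.0115,.215,-30)
for c in('scene','top'):
    im,d=snap(c,c+'25'); W=cloud(c,d)
    print(potfit(W,'pot5',(.639,-.003),.016))
    y,x=(100,280) if c=='scene' else (140,290)
    cv2.imwrite(f'pics/{c}25c.png',cv2.resize(im[y:y+100,x:x+110,::-1],None,fx=6,fy=6,interpolation=cv2.INTER_CUBIC))
```

```text
t 36.3 pos [0.6147 0.0131 0.2807] yaw -29.93 tilt [-0.001  0.001 -1.   ] F [-0.2 -0.4 -1.2] M [ 0.05  0.05 -0.01] g 0.0267 q7 -0.28
turn 0.07 then shift [-0.0014  0.0009  0.0657]
(array([ 0.6387, -0.0032]), 87, np.float64(0.1754))
None
```

View pics/scene25c.png

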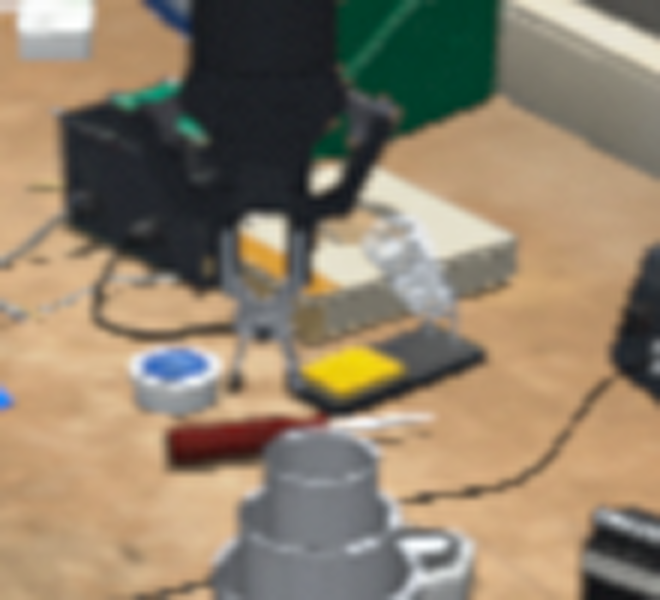

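View pics/top25c.png

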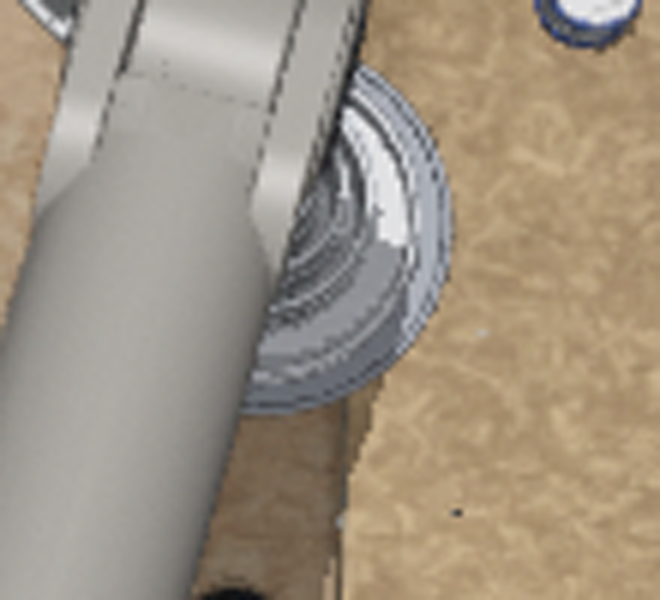

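Run:
```python
from h import *
W=cloud('scene',np.load('pics/scene25.npy')); W=W[~np.isnan(W[:,0])]
e=np.array([.6147,.0131]); ay=np.array([.866,-.5]); ax=np.array([.5,.866])
q=W[(np.hypot(*(W[:,:2]-e).T)<.06)&(W[:,2]>.2)&(W[:,2]<.28)]
v=(q[:,:2]-e)@ay; u=(q[:,:2]-e)@ax
for lo in np.arange(.2,.28,.01):
    m=(q[:,2]>=lo)&(q[:,2]<lo+.01)
    for s in(-1,1):
        k=m&(v*s>0)
        if k.any(): print(round(lo,3),s,k.sum(),'v',v[k].min().round(4),v[k].mean().round(4),v[k].max().round(4),'u',u[k].min().round(4),u[k].max().round(4))
```

```text
0.21 -1 4 v -0.0208 -0.0176 -0.0144 u -0.0091 -0.0029
0.21 1 2 v 0.0105 0.0121 0.0136 u -0.0067 -0.0055
0.22 -1 6 v -0.0176 -0.016 -0.0143 u -0.0096 -0.0026
0.22 1 11 v 0.0105 0.0142 0.0168 u -0.0148 0.0105
0.23 -1 4 v -0.0144 -0.0135 -0.0112 u -0.008 -0.0033
0.23 1 6 v 0.0105 0.0131 0.0137 u -0.0132 0.0035
0.24 -1 4 v -0.0144 -0.0119 -0.008 u -0.0134 0.001
0.24 1 5 v 0.0075 0.01 0.0106 u -0.0124 -0.0082
0.25 -1 15 v -0.017 -0.0068 -0.0016 u -0.0159 0.0052
0.25 1 16 v 0.0012 0.006 0.0137 u -0.0166 0.0132
0.26 -1 19 v -0.0139 -0.0084 -0.0016 u -0.0153 0.011
0.26 1 15 v 0.0011 0.006 0.0107 u -0.0181 0.0142
0.27 -1 12 v -0.026 -0.0161 -0.0076 u -0.0154 0.0077
0.27 1 13 v 0.0073 0.0139 0.0228 u -0.0148 0.0107
```

>>> {"name": "play_rows", "arguments": {
  "moves": [
    [0.024,[-0.0015,0.001,0.01],0],
    [0.024,[0,0,0.015],0],
    [0.024,[0,0,0.005],0],
    [0.024,[0,0,0],0],
    [0.024,[0,0,0],0]
  ]
}}

```text
time_s: 36.9
ee_pos: [0.6156, 0.0101, 0.2507]
ee_rot: [-0.0, 0.866, 0.5, -0.0]
wrist_force: [-0.4, -0.3, -0.5]
grip_width: 0.0269
```

Run:
```python
from h import *
plan(.6147,.0115,.21,-30)
c='scene'; im,d=snap(c,c+'26')
cv2.imwrite(f'pics/{c}26c.png',cv2.resize(im[130:200,300:370,::-1],None,fx=8,fy=8,interpolation=cv2.INTER_CUBIC))
```

```text
t 36.9 pos [0.6156 0.0101 0.2507] yaw -30.02 tilt [-0. -0. -1.] F [-0.4 -0.3 -0.5] M [-0.07  0.01  0.02] g 0.0269 q7 -0.26
turn -0.02 then shift [ 0.0008 -0.0015  0.0407]
```

View pics/scene26c.png

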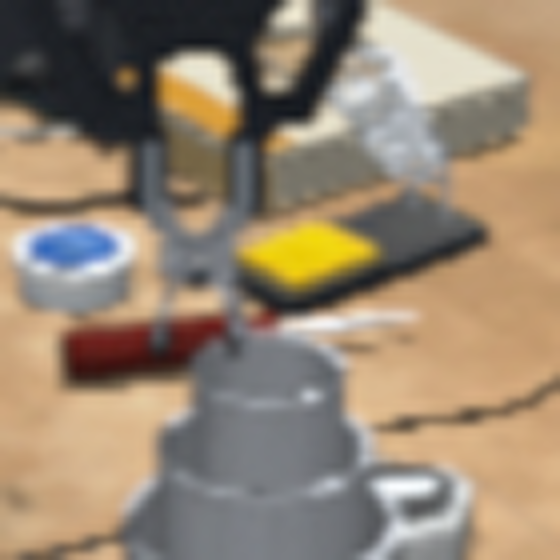

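>>> {"name": "play_rows", "arguments": {
  "moves": [
    [0.024,[0.0005,-0.001,0.008],0],
    [0.024,[0,0,0.01],0],
    [0.024,[0,0,0.002],0],
    [0.024,[0,0,0],0],
    [0.024,[0,0,0],0]
  ]
}}

```text
time_s: 37.45
ee_pos: [0.6152, 0.0109, 0.2309]
ee_rot: [0.0, 0.866, 0.5, 0.0]
wrist_force: [0.4, -0.6, -0.9]
grip_width: 0.0269
```

Run:
```python
from h import *
plan(.6147,.0115,.21,-30)
c='scene'; im,d=snap(c,c+'27')
cv2.imwrite(f'pics/{c}27c.png',cv2.resize(im[130:200,300:370,::-1],None,fx=8,fy=8,interpolation=cv2.INTER_CUBIC))
```

```text
t 37.45 pos [0.6152 0.0109 0.2309] yaw -30.02 tilt [ 0. -0. -1.] F [ 0.4 -0.6 -0.9] M [-0.02  0.02  0.  ] g 0.0269 q7 -0.25
turn -0.02 then shift [ 0.0003 -0.0007  0.0209]
```

View pics/scene27c.png

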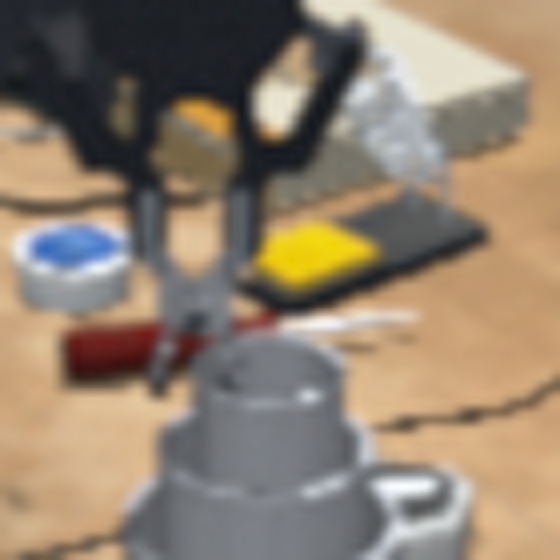

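>>> {"name": "play_rows", "arguments": {
  "moves": [
    [0.024,[0,-0.0005,0.006],0],
    [0.024,[0,0,0.006],0],
    [0.024,[0,0,0.004],0],
    [0.024,[0,0,0.001],0],
    [0.024,[0,0,0],0],
    [0.024,[0,0,0],0]
  ]
}}

```text
time_s: 38.1
ee_pos: [0.6148, 0.0112, 0.214]
ee_rot: [0.0, 0.866, 0.5, 0.0]
wrist_force: [0.7, 0.0, -0.3]
grip_width: 0.0267
```

Run:
```python
from h import *
plan(.6147,.0115,.2115,-30)
c='scene'; im,d=snap(c,c+'28')
cv2.imwrite(f'pics/{c}28c.png',cv2.resize(im[130:200,300:370,::-1],None,fx=8,fy=8,interpolation=cv2.INTER_CUBIC))
```

```text
t 38.1 pos [0.6148 0.0112 0.214 ] yaw -30.01 tilt [ 0.  0. -1.] F [ 0.7  0.  -0.3] M [0.01 0.   0.01] g 0.0267 q7 -0.24
turn -0.01 then shift [ 0.0002 -0.0002  0.0025]
```

View pics/scene28c.png

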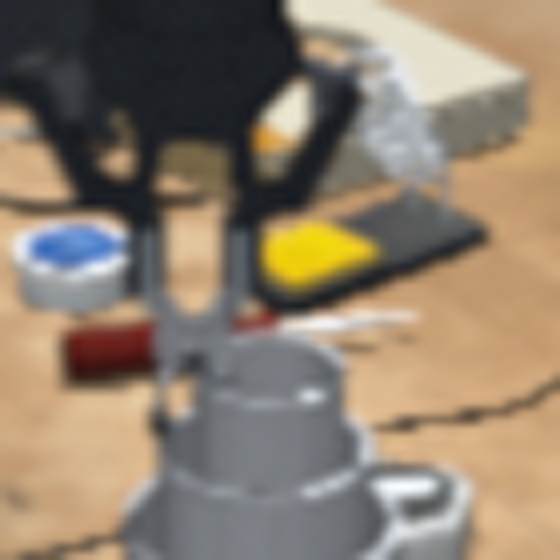

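>>> {"name": "play_rows", "arguments": {
  "moves": [
    [0.024,[0,0,0.002],0],
    [0.024,[0,0,0],0],
    [0.024,[0,0,0],0]
  ]
}}

```text
time_s: 38.45
ee_pos: [0.6146, 0.0113, 0.2118]
ee_rot: [-0.0, 0.866, 0.5, 0.0]
wrist_force: [0.2, 0.1, -1.4]
grip_width: 0.0271
```

>>> {"name": "play_rows", "arguments": {
  "moves": [
    [0.03,[0,0,0.0005],0],
    [0.034,[0,0,0.0005],0],
    [0.038,[0,0,0.0005],0],
    [0.042,[0,0,0.0005],0],
    [0.046,[0,0,0.0005],0],
    [0.05,[0,0,0],0],
    [0.055,[0,0,0],0],
    [0.055,[0,0,0],0]
  ]
}}

```text
time_s: 39.25
ee_pos: [0.6147, 0.0113, 0.2096]
ee_rot: [0.0, 0.866, 0.5, 0.0]
wrist_force: [-0.2, 0.1, 0.8]
grip_width: 0.0548
```

Run:
```python
from h import *
plan(.6147,.0115,.2115,-30)
c='scene'; im,d=snap(c,c+'29')
cv2.imwrite(f'pics/{c}29c.png',cv2.resize(im[130:200,300:370,::-1],None,fx=8,fy=8,interpolation=cv2.INTER_CUBIC))
```

```text
t 39.25 pos [0.6147 0.0113 0.2096] yaw -30.01 tilt [ 0.  0. -1.] F [-0.2  0.1  0.8] M [-0.02 -0.06 -0.01] g 0.0548 q7 -0.24
turn -0.01 then shift [ 0.0002 -0.0002 -0.0019]
```

View pics/scene29c.png

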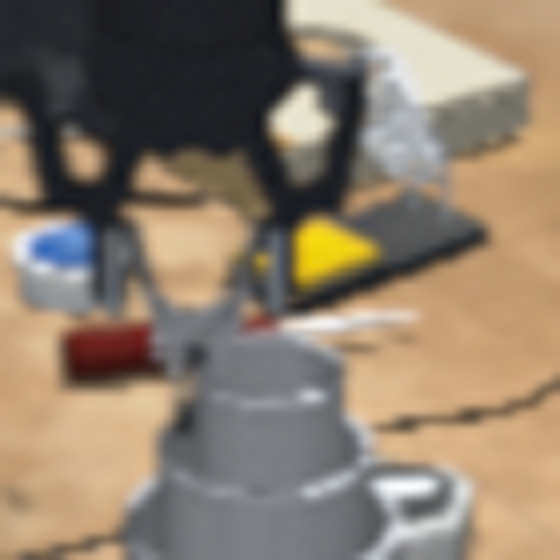

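>>> {"name": "play_rows", "arguments": {
  "moves": [
    [0.07,[0,0,0],0],
    [0.08,[0,0,0],0],
    [0.085,[0,0,0],0],
    [0.085,[0,0,-0.01],0],
    [0.085,[0,0,-0.03],0],
    [0.085,[0,0,-0.045],0],
    [0.085,[0,0,-0.045],0],
    [0.085,[0,-0.03,-0.02],0],
    [0.085,[0,-0.045,0],0],
    [0.085,[0,-0.045,0],0]
  ]
}}

```text
time_s: 40.3
ee_pos: [0.5105, 0.0709, 0.3605]
ee_rot: [0.001, 0.867, 0.499, 0.001]
wrist_force: [-1.6, 1.5, 1.9]
grip_width: 0.085
```

>>> {"name": "play_rows", "arguments": {
  "moves": [
    [0.085,[0,-0.045,0],0],
    [0.085,[0,-0.03,0],0],
    [0.085,[0,0,0],0],
    [0.085,[0,0,0],0]
  ]
}}

```text
time_s: 40.7
ee_pos: [0.446, 0.1087, 0.3601]
ee_rot: [-0.001, 0.866, 0.5, 0.001]
wrist_force: [1.1, 0.4, 0.0]
grip_width: 0.085
```

Run:
```python
from h import *
look('30',{'pot1':(.635,-.005),'pot3':(.635,-.005),'pot4':(.635,-.005),'pot5':(.637,-.004)},{'pot1':.004,'pot3':.008,'pot4':.012,'pot5':.016})
plan(.447,.118,.2)
for c in('scene','top'):
    W=cloud(c,np.load(f'pics/{c}30.npy')); W=W[~np.isnan(W[:,0])]
    e=np.array([.6147,.0115]); q=W[(np.hypot(*(W[:,:2]-e).T)<.035)&(W[:,2]>.182)]
    v=(q[:,:2]-e)@np.array([.866,-.5]); u=(q[:,:2]-e)@np.array([.5,.866]); print(c,len(q),'zmax',np.sort(q[:,2])[-5:].round(3),'v',v.min().round(3),v.max().round(3),'u',u.min().round(3),u.max().round(3))
im=cv2.imread('pics/scene30.png'); cv2.imwrite('pics/s30c.png',cv2.resize(im[150:250,280:390],None,fx=6,fy=6,interpolation=cv2.INTER_CUBIC))
im=cv2.imread('pics/top30.png'); cv2.imwrite('pics/t30c.png',cv2.resize(im[130:230,280:390],None,fx=6,fy=6,interpolation=cv2.INTER_CUBIC))
```

```text
top pot1 (array([ 0.6369, -0.004 ]), 219, np.float64(0.0431))
top pot3 (array([ 0.6377, -0.0035]), 151, np.float64(0.1071))
top pot4 (array([ 0.639, -0.003]), 117, np.float64(0.1414))
top pot5 (array([ 0.641 , -0.0029]), 77, np.float64(0.1753))
scene pot1 (array([ 0.6347, -0.0038]), 160, np.float64(0.0432))
scene pot3 (array([ 0.635 , -0.0039]), 109, np.float64(0.1076))
scene pot4 (array([ 0.6368, -0.0035]), 81, np.float64(0.1413))
scene pot5 (array([ 0.6391, -0.004 ]), 80, np.float64(0.1751))
t 40.8 pos [0.4469 0.1077 0.3599] yaw -30.16 tilt [ 0.001 -0.    -1.   ] F [ 0.2  0.1 -0. ] M [0.01 0.04 0.02] g 0.0852 q7 -0.93
turn 0 then shift [ 0.009  -0.0053  0.1599]
scene 137 zmax [0.239 0.239 0.24  0.24  0.24 ] v -0.025 0.025 u -0.017 0.017
top 187 zmax [0.24  0.241 0.242 0.242 0.243] v -0.025 0.028 u -0.025 0.026
```

View pics/s30c.png

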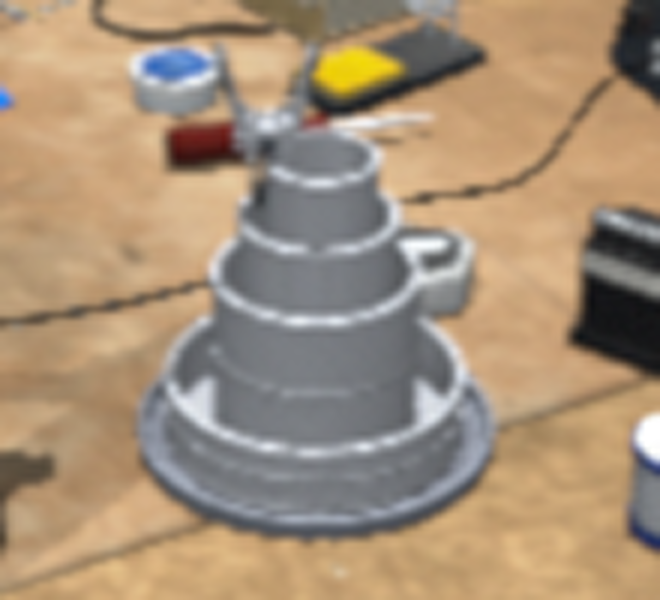

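View pics/t30c.png

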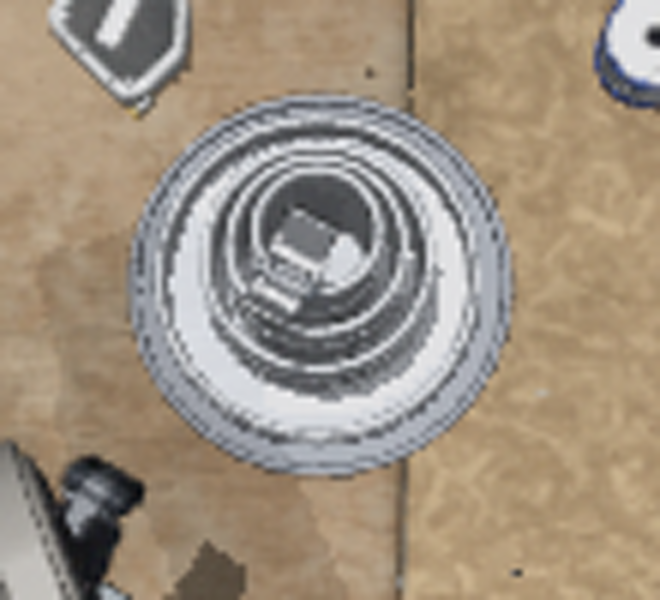

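View pics/scene30.png

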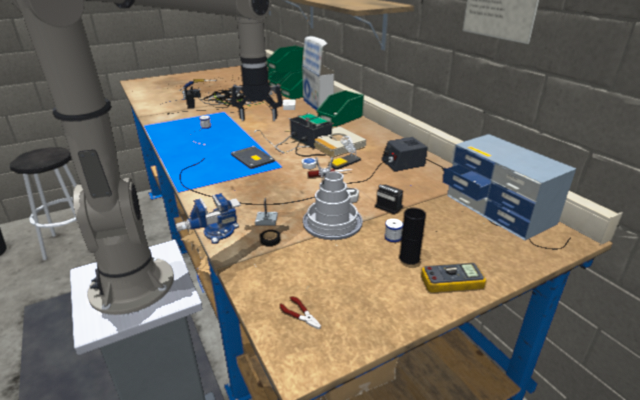

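>>> {"name": "play_rows", "arguments": {
  "moves": [
    [0.085,[0,0,0],0],
    [0.085,[0,0,0],0],
    [0.085,[0,0,0],0],
    [0.085,[0,0,0],0],
    [0.085,[0,0,0],0],
    [0.085,[0,0,0],0],
    [0.085,[0,0,0],0],
    [0.085,[0,0,0],0],
    [0.085,[0,0,0],0],
    [0.085,[0,0,0],0]
  ]
}}

```text
time_s: 41.8
ee_pos: [0.4458, 0.1088, 0.3594]
ee_rot: [-0.0, 0.866, 0.5, 0.0]
wrist_force: [-0.1, -0.1, -0.6]
grip_width: 0.0849
```

Run:
```python
from h import *
look('31',{'pot1':(.635,-.005),'pot3':(.635,-.005),'pot4':(.635,-.005),'pot5':(.637,-.004)},{'pot1':.004,'pot3':.008,'pot4':.012,'pot5':.016})
for c in('scene','top'):
    W=cloud(c,np.load(f'pics/{c}31.npy')); W=W[~np.isnan(W[:,0])]
    e=np.array([.6147,.0115]); q=W[(np.hypot(*(W[:,:2]-e).T)<.035)&(W[:,2]>.182)]
    print(c,np.sort(q[:,2])[-5:].round(3))
print(env.sign_off())
```

```text
top pot1 (array([ 0.6369, -0.0038]), 214, np.float64(0.0438))
top pot3 (array([ 0.6374, -0.0035]), 148, np.float64(0.1073))
top pot4 (array([ 0.6391, -0.003 ]), 114, np.float64(0.1413))
top pot5 (array([ 0.641 , -0.0029]), 80, np.float64(0.1756))
scene pot1 (array([ 0.6347, -0.004 ]), 159, np.float64(0.0436))
scene pot3 (array([ 0.6351, -0.0041]), 109, np.float64(0.1078))
scene pot4 (array([ 0.6369, -0.0035]), 81, np.float64(0.1414))
scene pot5 (array([ 0.6388, -0.0037]), 78, np.float64(0.175))
scene [0.238 0.239 0.239 0.239 0.241]
top [0.24  0.24  0.24  0.242 0.243]
the job is handed in; nothing more can be done
None
```

The job is done and handed in after about 42 s of robot time. pot_1 stands in the tray, with pot_3, pot_4 and pot_5 nested inside it in that order (pot_2 was not on the bench). The clip is closed over pot_5's rim, one jaw inside and one outside, handles up.

- **Pots:** the last pictures from both cameras put all four rims at the heights expected for pots standing flat: 44, 108, 142 and 176 mm, each within 1 mm. The pot centres line up to about 4 mm.
- **Clip:** I did not push it all the way to its stop. Its position suggests the rim sits about 28 mm into the jaws, out of a possible 35 mm. This is estimated from handle-top heights, so it is only good to a few millimetres. It did not move over a 1 s wait with the arm clear.
- **Other items:** the other bench items look unmoved in the last full camera picture. I did not measure them.
- **Disagreement:** the two cameras differ by about 2 mm in x, so I used the mean for grasping and a single camera for alignment.
- **Knocks:** I saw no pot knocked aside during the run.

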